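Tip power modules and close the test fixture

ROBOT

A 6-joint arm with a two-finger parallel gripper is mounted at the origin on a cart in front of the work surface, level with it; the furniture and walls round the work are solid. World frame = base frame: x ahead of the robot, y to its left, z up, the work surface at z = 0. Lengths are in m, angles in rad, forces in N, time in s.
With the tool pointing down it reaches from about 0.325 to 0.775 m from the base axis. Payload 5.5 kg.
Tool frame: the origin (TCP) lies midway between the tips of the shut fingers; the grasp point (between the pads) lies 19 mm behind it; z points along the fingers, y is the line along which they close (so a half turn about z gives the same grasp; the last joint's range is limited). The gripper opens to 88 mm and grips with 3 to 60 N. Pads are 20 mm wide; open, the fingers measure 115 mm over their backs; the gripper's body (75 mm by 178 mm) begins 61 mm behind the grasp point.
Start: joints at [1.214, 0.091, 1.231, -0, 1.82, -0.057], TCP at [0.177, 0.573, 0.223] pointing down, gripper open.
Joint ranges: [-2.87, 2.87], [-0.86, 2.18], [0.17, 2.46], [-1.51, 4.65], [0.06, 2.69], [-2.65, 2.65]. Speed limits (rad/s): [2.57, 2.57, 3.01, 3.14, 3.14, 3.14].

INTERFACE

Orientations are given as a unit quaternion [w, x, y, z].
In Python, from rig import env, eyes, sign_off, models gives the robot as it stands.
- The arm moves only by the shell command python3 -m jog 'ROWS' [OPENING]. ROWS is JSON, a list of rows, each an object of numbers: "dx", "dy", "dz": the shift along the tool's x, y, z in m; "ax", "ay", "az": the turn, a rotation vector about the tool's x, y, z in degrees. A call has 1 to 12 rows; each row is the pose to reach, as a shift and turn from the pose commanded when the call began, along the tool's axes at that moment; what a row does not reach only later rows make up. A row lasts 1/12 s, in which the tool goes at most 41.7 mm and 7.16 degrees, less where a joint would pass 70% of its speed; a pose out of reach is approached as far as the arm can. A call with a gripper value outside its range is refused whole. OPENING is the closure, from -1 (fully open) to 1 (shut), set as the call begins (- or left out, the last holds). The fingers move at their own pace and stop on an object; the grip force is fixed at half the most. Time passes only in rows, so rows that repeat a pose let the fingers close. It gives the time, the measured TCP pose, the force, the opening and the grip force at its end, in the units of the state.
- env.state(): the state, without advancing time (a new reading comes with each control period).
- eyes.capture(name): name is "scene" or "side" or "wrist"; returns the picture (420x560x3 uint8, red, green, blue); there is no depth.
- eyes.camera_params(name): a dict with "fovy" (degrees; the focal length in pixels is half the picture's height over the tangent of half this angle, whatever the lens; pixels are square), "cx", "cy" (the principal point, pixels), "world_from_camera" (4x4, takes a point from camera to world coordinates); the wrist camera has in their place "mount" (4x4, takes a point from camera to tool coordinates, whose origin is the TCP and whose axes are the flange's). Camera axes: x right, y down, z forward; pixel columns grow to the right and rows downward; lengths in m; the calibration is good to about 2 mm. A picture is of the moment at which its call begins: read the wrist's pose just before it. camera_params takes no time and is no camera call.
- sign_off(): hands the job in; it is judged then, once.
Trained networks look in the newest picture that a camera, given by its name, has taken for a name from the list of things; names that differ only in an ending like _2 or _b are one class to them, and where a whole thing is asked for, a point or a joint stands for the part that bears it (a point fixed in the world has none). Each returns a list of dicts, best first, with "confidence" (0 to 1); they miss things now and then, are a little off and sometimes report something else, mostly with a low value. They report only what shows in the picture. A call takes as long as a camera call. They do not tell look-alikes from the thing itself.
- models.masks_of(label, camera): "region" (420x560 bool, what is visible of it) and "bbox" ([left, top, right, bottom] in pixels, round what is visible of it).
The state is a dict: "t": time; "joints": joint angles; "qvel": joint speeds; "effort": joint torques, N m; "tcp_pos": TCP position; "eef_rot": TCP orientation; "wrist_force": force on the tool from outside, world axes, zero at the start; "moment": the same for the moment, N m; "opening": finger opening in m; "gripper_force": force on a finger pad.
Only numpy, scipy, OpenCV 4.12 (cv2) and the standard library are available. Lean on these libraries where they do the work, as an engineer would, in place of code of your own. Each camera call takes 0.05 s, during which the arm holds its last target. There are 200 camera calls.

TASK

Load the test fixture with every power module on the bench: push each one against the fence of the tipping station so that it tips over on to the landing with its terminals up (do not lift a module clear of the bench before its terminals are up), then seat it flat and fully home in a fixture pocket. When all are in, lower the top plate level over the two guide pins until it rests fully down on both posts, and last of all throw the start lever fully over; leave the tape and the tester alone.

Things in the scene. Friction and masses are not known exactly. Their poses are not given: they have to be found in the camera images.
- module1_c (a point): power module 1, a finned aluminium box 72 x 46 x 56 mm, 0.25-0.46 kg, foot end chamfered, four brass studs on its black 46 x 56 terminal end; may be absent. Point: its centre. x out of the terminal end (72 mm long), y its 46 mm width (grasp across it), z its 56 mm direction. Starts z up on the apron before the fence, terminals facing away from it; must end x up, 72 mm high.
- module2_c (a point): power module 2, a finned aluminium box 72 x 46 x 56 mm, 0.25-0.46 kg, foot end chamfered, four brass studs on its black 46 x 56 terminal end; may be absent. Point: its centre. x out of the terminal end (72 mm long), y its 46 mm width (grasp across it), z its 56 mm direction. Starts z up on the apron before the fence, terminals facing away from it; must end x up, 72 mm high.
- module3_c (a point): power module 3, a finned aluminium box 72 x 46 x 56 mm, 0.25-0.46 kg, foot end chamfered, four brass studs on its black 46 x 56 terminal end; may be absent. Point: its centre. x out of the terminal end (72 mm long), y its 46 mm width (grasp across it), z its 56 mm direction. Starts z up on the apron before the fence, terminals facing away from it; must end x up, 72 mm high.
- tip_station: fixed tipping board: apron 160 x 250 x 5 mm, then a fence edge rising to 15 mm above the bench with a level rubber landing behind it (88 mm deep) and a back stop 40 mm high. Origin: bench height, below the middle of the fence edge. x from the fence over the landing, y along the fence, z up. A module pushed along +x high on its terminal face stops at the fence and tips over it, terminals up.
- fixture: fixed test fixture: base 94 x 262 x 32 mm with three pockets in a row along y, the start lever beyond its +y end. Origin: underside centre; x across, y along the row, z up. Posts at y = -116 and +116 mm: 24 mm thick up to a shoulder 84 mm above the bench, then a 12 mm guide pin with tapered tip, up to 114 mm. A magnifier lamp hangs above the bench behind it.
- fixture_pocket1 (a point): centre of the floor of pocket 1, 6 mm above the bench; pocket 49.5 mm across fixture x, 59.5 mm along fixture y, 26 mm deep; pockets 64 mm apart. Any module fits any pocket, either way round, its 56 mm side along the row; a seated module's centre is 36 mm above this point
- fixture_pocket2 (a point): centre of the floor of pocket 2, 6 mm above the bench; pocket 49.5 mm across fixture x, 59.5 mm along fixture y, 26 mm deep; pockets 64 mm apart. Any module fits any pocket, either way round, its 56 mm side along the row; a seated module's centre is 36 mm above this point
- fixture_pocket3 (a point): centre of the floor of pocket 3, 6 mm above the bench; pocket 49.5 mm across fixture x, 59.5 mm along fixture y, 26 mm deep; pockets 64 mm apart. Any module fits any pocket, either way round, its 56 mm side along the row; a seated module's centre is 36 mm above this point
- fixture_seat (a point): the point midway between the two post shoulders, 84 mm above the bench: where the underside of the top plate comes to rest; axes as the fixture
- top_plate_grip (a point): centre of the loose top plate's grip bar: bar across the plate, 56 mm (x) by 20 mm (y), top 17 mm above this point. Plate 62 x 260 x 10 mm, 0.35 kg: top face 33 mm below this point, underside 43 mm below, pads 3 mm more; x across, y along, z up. 14 mm through holes at y = -116 and +116 mm take the pins, either end to either pin. Starts flat on the bench
- top_plate_under (a point): middle of the top plate's underside (contact pads not counted); axes as the plate
- start_lever (a joint): start lever of the fixture: 0 = leaning to the fixture's -x side (off), 1.0 rad = fully over to its +x side (thrown). It stays where it is left; light to push (about 1 N at the ball)
- start_lever_tip (a point): centre of the black ball, 26 mm in diameter, on the start lever's end; it swings in the fixture's xz plane on an 80 mm arm about an axis 22 mm above the bench
- tape_black: roll of black tape, a bystander to be left alone; origin at its underside centre
- tester_small: small black tester, a bystander to be left alone; origin at its underside centre
There are look-alikes about, which are no part of the job. What is shaped like the part that bears module1_c but green is not meant.

How it is judged:
By the outcome, as a careful person would: the job done as asked, in the order asked, and still so for the second after the job is handed in, with the robot touching nothing.
Of module1, module2, module3 only 2 to 3 are there at a start; the rules pass over those that are not, and their reading is None.
At some moment in a run one of module1, module2, module3, top_plate may be knocked a few centimetres aside while the robot is not near it.
It also fails if it takes over 210 s, if anything falls off the work surface, if the arm or the gripper's body presses on something with over 40 N, if the wrist force passes 120 N, or if a joint passes its speed limit or range.

## Working session

There is one attempt and no reset: what is moved stays moved. The work goes in short steps, Python scripts to look and compute and a shell command to move; the robot and the scene stay as the last step left them, time stands still between calls to the robot, and variables do not carry over. Pictures are saved under pics/ and viewed, at most 14 in all, crops included, and the job is handed in when it is done.

```bash
ls; mkdir -p pics; python3 - <<'E'
from rig import env, eyes, models
import cv2,numpy as np
np.set_printoptions(precision=4,suppress=True)
print(env.state())
for c in ["scene","side","wrist"]:
    im=eyes.capture(c); cv2.imwrite(f"pics/{c}0.png",im[:,:,::-1]); print(c,eyes.camera_params(c))
E
```

```text
pics
{'t': 0.0, 'joints': array([ 1.2143,  0.0918,  1.2319, -0.    ,  1.8198, -0.0567]), 'qvel': array([ 0.0005, -0.0008,  0.0002, -0.0009, -0.0028, -0.0012]), 'effort': array([  0.0001, -44.6452, -40.6444,   0.07  ,   0.0292,  -0.0002]), 'tcp_pos': array([0.1771, 0.573 , 0.2215]), 'eef_rot': array([-0.0002,  0.1494,  0.9888, -0.0009]), 'wrist_force': array([-0.0932,  0.4127, -0.0134]), 'moment': array([ 0.0459, -0.0163, -0.0224]), 'gripper_force': 0.0, 'opening': 0.08767435054181186}
scene {'fovy': 48.06833386185212, 'cx': 271.2418278439504, 'cy': 209.13936458312546, 'world_from_camera': array([[ 0.8885, -0.2873,  0.3578,  0.0013],
       [-0.4588, -0.5685,  0.6829, -0.8504],
       [ 0.0072, -0.7709, -0.6369,  0.9961],
       [ 0.    ,  0.    ,  0.    ,  1.    ]])}
side {'fovy': 51.71898923772348, 'cx': 283.5029693264244, 'cy': 207.7006786806154, 'world_from_camera': array([[-0.9942, -0.0669,  0.084 ,  0.3665],
       [-0.1069,  0.5452, -0.8315,  1.3551],
       [ 0.0098, -0.8356, -0.5492,  0.9036],
       [ 0.    ,  0.    ,  0.    ,  1.    ]])}
wrist {'fovy': 60.57001834641336, 'cx': 275.6218181551645, 'cy': 207.6200415295782, 'mount': array([[ 0.0001, -0.96  , -0.2799,  0.0769],
       [ 1.    ,  0.    ,  0.0002, -0.0002],
       [-0.0002, -0.2799,  0.96  , -0.1624],
       [ 0.    ,  0.    ,  0.    ,  1.    ]])}
```

View pics/scene0.png

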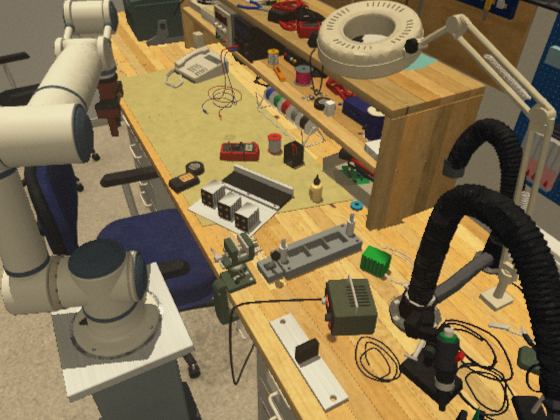

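View pics/side0.png

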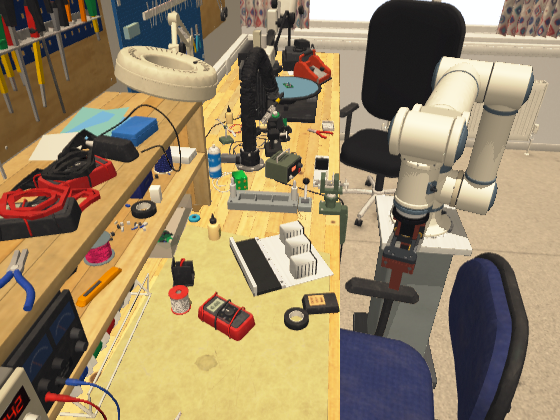

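```bash
cat > h.py <<'E'
from rig import env, eyes, models
import cv2,numpy as np
from scipy.spatial.transform import Rotation as R
np.set_printoptions(precision=4,suppress=True)
def cam(c,st=None):
    p=eyes.camera_params(c); f=210/np.tan(np.radians(p["fovy"]/2))
    if c=="wrist":
        st=st or env.state(); T=np.eye(4); q=st["eef_rot"]; T[:3,:3]=R.from_quat([q[1],q[2],q[3],q[0]]).as_matrix(); T[:3,3]=st["tcp_pos"]
        W=T@p["mount"]
    else: W=p["world_from_camera"]
    return f,p["cx"],p["cy"],W
def ray(C,u,v,z):
    f,cx,cy,W=C; d=W[:3,:3]@np.array([(u-cx)/f,(v-cy)/f,1]); o=W[:3,3]
    return o+d*(z-o[2])/d[2]
def proj(C,P):
    f,cx,cy,W=C; P=np.atleast_2d(P); q=(P-W[:3,3])@W[:3,:3]
    return np.c_[f*q[:,0]/q[:,2]+cx, f*q[:,1]/q[:,2]+cy]
def grab(c,name=None):
    st=env.state(); im=eyes.capture(c)[:,:,::-1].copy()
    if name: cv2.imwrite(f"pics/{name}.png",im)
    return im,cam(c,st)
E
python3 - <<'E'
from h import *
a=cv2.imread("pics/scene0.png")[165:285,185:400]; b=cv2.imread("pics/side0.png")[150:300,190:350]
a=cv2.resize(a,None,fx=3.7,fy=3.7,interpolation=cv2.INTER_CUBIC); cv2.imwrite("pics/a1.png",a)
b=cv2.resize(b,None,fx=4,fy=4,interpolation=cv2.INTER_CUBIC); cv2.imwrite("pics/b1.png",b)
for c in ["scene","side"]:
    eyes.capture(c); C=cam(c)
    for l in ["module1_c","tip_station","fixture","top_plate_grip","start_lever","tape_black","tester_small"]:
        for d in models.masks_of(l,c)[:4]:
            ys,xs=np.nonzero(d["region"]); print(c,l,round(d["confidence"],2),d["bbox"],ray(C,xs.mean(),ys.mean(),0.02)[:2])
E
```

```text
scene module1_c 0.72 [357.5, 244.3, 394.0, 276.1] [ 0.7087 -0.149 ]
scene module1_c 0.6 [236.1, 201.7, 258.3, 233.6] [0.4621 0.1973]
scene tip_station 0.6 [188.1, 166.6, 292.6, 237.3] [0.5096 0.2836]
scene fixture 0.84 [257.7, 212.1, 363.9, 285.1] [ 0.5612 -0.0308]
scene top_plate_grip 0.57 [269.7, 312.5, 348.7, 407.9] [ 0.371  -0.3418]
scene tape_black 0.48 [185.4, 160.8, 202.9, 173.9] [0.411  0.5299]
scene tester_small 0.85 [167.5, 171.0, 202.2, 192.7] [0.3452 0.4658]
scene tester_small 0.48 [257.2, 209.8, 364.0, 283.9] [ 0.5622 -0.031 ]
side module1_c 0.74 [315.6, 157.6, 329.7, 178.8] [ 0.3763 -0.3285]
side module1_c 0.72 [229.9, 166.2, 244.5, 188.6] [ 0.7021 -0.1692]
side module1_c 0.7 [279.2, 223.0, 302.9, 243.3] [0.4655 0.1547]
side module1_c 0.61 [284.9, 306.7, 309.8, 329.4] [0.4115 0.5478]
side tip_station 0.63 [229.4, 234.5, 332.3, 299.4] [0.5087 0.3396]
side tip_station 0.53 [286.4, 303.0, 310.4, 332.4] [0.4104 0.5473]
side tip_station 0.51 [302.9, 295.2, 338.9, 317.2] [0.3479 0.4851]
side tip_station 0.47 [312.2, 156.8, 332.3, 186.2] [ 0.3772 -0.3347]
side fixture 0.56 [227.7, 179.0, 311.9, 214.0] [ 0.5618 -0.0301]
side top_plate_grip 0.74 [314.8, 157.2, 329.8, 185.2] [ 0.3775 -0.3376]
side start_lever 0.57 [314.9, 157.4, 328.0, 183.0] [ 0.3785 -0.3277]
side start_lever 0.48 [227.9, 177.9, 311.4, 214.3] [ 0.5598 -0.0295]
side start_lever 0.33 [287.3, 305.3, 309.9, 328.7] [0.4105 0.5477]
side tape_black 0.88 [284.7, 303.2, 309.9, 329.3] [0.4113 0.5479]
side tester_small 0.96 [300.0, 293.9, 338.8, 315.3] [0.3493 0.4849]
side tester_small 0.16 [228.3, 179.2, 314.3, 214.5] [ 0.5578 -0.0333]
```

View pics/a1.png

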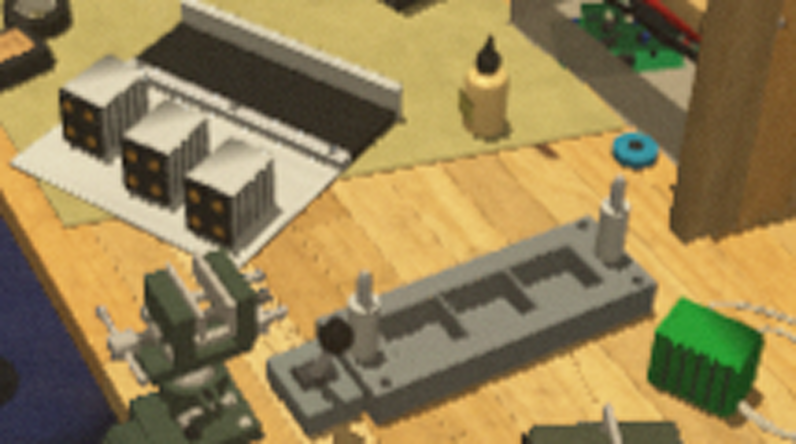

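View pics/b1.png

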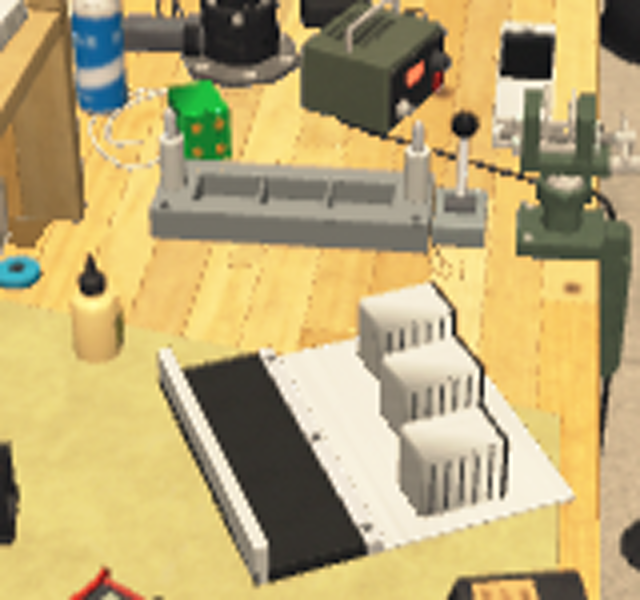

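```bash
python3 - <<'E'
from h import *
S=cam("scene");D=cam("side")
A=lambda u,v,z: ray(S,185+u/3.7-.4,165+v/3.7-.4,z)[:2]
B=lambda u,v,z: ray(D,190+u/4-.4,150+v/4-.4,z)[:2]
print("pin tips",A(618,180,.114),A(364,274,.114),B(170,110,.114),B(420,123,.114))
def tri(pa,pb):
    r=[]
    for C,p in((S,pa),(D,pb)):
        o=C[3][:3,3]; d=ray(C,*p,0)-o; r.append((o,d/np.linalg.norm(d)))
    M=sum(np.eye(3)-np.outer(d,d) for o,d in r); b=sum((np.eye(3)-np.outer(d,d))@o for o,d in r)
    return np.linalg.solve(M,b)
print("ball",tri((185+335/3.7,165+335/3.7),(190+463/4,150+123/4)))
print("lamp",tri((370,40),(165,75)))
print("stop ends top",A(183,5,.04),A(402,88,.04),B(262,545,.04),B(165,350,.04))
print("apron corner",A(12,163,.005),B(573,495,.005), "fence ends",A(135,65,.015),A(345,158,.015),B(268,354,.015),B(373,545,.015))
for m in [[(62,90),(105,105),(148,75),(105,55)],[(125,137),(165,152),(208,118),(168,98)],[(187,173),(232,188),(273,155),(230,140)]]:
    print("mod A",*[A(u,v,.061) for u,v in m])
for m in [[(400,425),(415,465),(508,462),(485,412)],[(382,355),(397,385),(485,375),(463,338)],[(360,300),(372,328),(456,315),(433,284)]]:
    print("mod B",*[B(u,v,.061) for u,v in m])
print("plate", [ray(S,u,v,.013)[:2] for u,v in [(270,323),(292,314),(348,402),(325,409)]],[ray(S,u,v,.063)[:2] for u,v in[(296,347),(316,336)]])
print("green",A(705,340,.05))
E
```

```text
pin tips [ 0.6974 -0.027 ] [ 0.4673 -0.0316] [ 0.6986 -0.0226] [ 0.4663 -0.0272]
ball [ 0.4274 -0.0632  0.0949]
lamp [0.8297 0.1612 0.5383]
stop ends top [0.5309 0.4507] [0.6549 0.2389] [0.5355 0.46  ] [0.6514 0.2434]
apron corner [0.3134 0.3388] [0.314  0.3415] fence ends [0.4634 0.4131] [0.5761 0.2003] [0.5724 0.2063] [0.4597 0.4246]
mod A [0.3696 0.3484] [0.3954 0.3109] [0.4463 0.3346] [0.4233 0.3804]
mod A [0.3939 0.2613] [0.4164 0.2271] [0.4684 0.2533] [0.4488 0.2953]
mod A [0.4218 0.1932] [0.4472 0.1586] [0.4965 0.1821] [0.4726 0.217 ]
mod B [0.4486 0.3412] [0.4333 0.3855] [0.3654 0.3741] [0.3854 0.3181]
mod B [0.4712 0.2562] [0.4555 0.2931] [0.3879 0.2722] [0.4083 0.2258]
mod B [0.4973 0.1832] [0.483  0.2211] [0.4161 0.1948] [0.4385 0.1526]
plate [array([ 0.3427, -0.1976]), array([ 0.4063, -0.1983]), array([ 0.399 , -0.4625]), array([ 0.3455, -0.4531])] [array([ 0.348 , -0.3175]), array([ 0.4047, -0.3128])]
green [ 0.698  -0.1542]
```

```bash
cat >> h.py <<'E'
def row(x,y,z,th,st=None):
    """row that takes the tool to TCP x,y,z pointing down with tool y at angle th (deg, mod 180 nearest)"""
    st=st or env.state(); q=st["eef_rot"]; M=R.from_quat([q[1],q[2],q[3],q[0]]).as_matrix()
    best=None
    for t in (th,th+180):
        t=np.radians(t); Y=np.array([np.cos(t),np.sin(t),0]); Z=np.array([0,0,-1.]); G=np.c_[np.cross(Y,Z),Y,Z]
        rv=np.degrees(R.from_matrix(M.T@G).as_rotvec())
        if best is None or np.linalg.norm(rv)<np.linalg.norm(best): best=rv
    d=M.T@(np.array([x,y,z])-st["tcp_pos"])
    print("d",d.round(4),"a",best.round(1),"mm/41.7:",round(np.linalg.norm(d)/.0417,1),"deg rows",round(np.linalg.norm(best)/7.16,1))
E
python3 - <<'E'
from h import *
S=cam("scene");D=cam("side")
print("vise",ray(S,238,250,.12),ray(D,327,178,.12),ray(S,215,237,.1))
row(.43,.25,.22,117.6)
E
```

```text
vise [ 0.3373 -0.0219  0.12  ] [ 0.3485 -0.0489  0.12  ] [0.309  0.0729 0.1   ]
d [-0.337  -0.2342  0.0027] a [ -0.    0.  -44.8] mm/41.7: 9.8 deg rows 6.3
```

```bash
python3 -m jog '[{"dx":-0.337,"dy":-0.234,"dz":0.002,"az":-44.8},{"dx":-0.337,"dy":-0.234,"dz":0.002,"az":-44.8},{"dx":-0.337,"dy":-0.234,"dz":0.002,"az":-44.8},{"dx":-0.337,"dy":-0.234,"dz":0.002,"az":-44.8},{"dx":-0.337,"dy":-0.234,"dz":0.002,"az":-44.8},{"dx":-0.337,"dy":-0.234,"dz":0.002,"az":-44.8},{"dx":-0.337,"dy":-0.234,"dz":0.002,"az":-44.8},{"dx":-0.337,"dy":-0.234,"dz":0.002,"az":-44.8},{"dx":-0.337,"dy":-0.234,"dz":0.002,"az":-44.8},{"dx":-0.337,"dy":-0.234,"dz":0.002,"az":-44.8},{"dx":-0.337,"dy":-0.234,"dz":0.002,"az":-44.8},{"dx":-0.337,"dy":-0.234,"dz":0.002,"az":-44.8}]' 1
python3 -m jog '[{},{}]'
python3 - <<'E'
from h import *
print(env.state()["tcp_pos"],env.state()["eef_rot"])
im,C=grab("wrist","w1")
for l in ["module1_c","tip_station"]:
  for d in models.masks_of(l,"wrist"):
    ys,xs=np.nonzero(d["region"]); print(l,round(d["confidence"],2),d["bbox"],cv2.minAreaRect(np.c_[xs,ys].astype(np.float32)))
E
```

```text
[0.1772 0.5732 0.2227] [0.     0.1494 0.9888 0.    ]
tip_station 0.71 [141.1, 366.6, 239.6, 420.0] ((187.24807739257812, 397.929443359375), (103.52506256103516, 31.5064697265625), 39.61069107055664)invalid input at $[0]: expected keys dx, dy, dz, ax, ay, az
invalid input at $[0]: expected keys dx, dy, dz, ax, ay, az
```

View pics/w1.png

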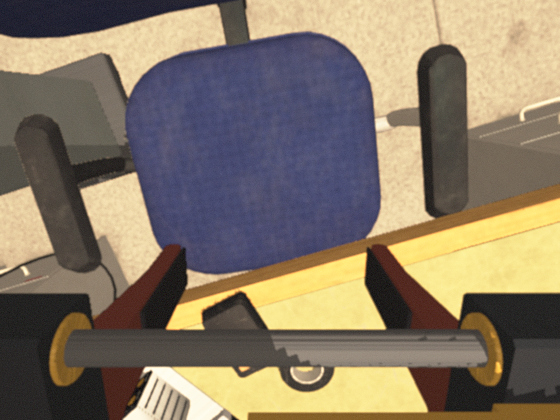

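```bash
python3 -m jog '[{"dx":-0.337,"dy":-0.234,"dz":0.002,"ax":0,"ay":0,"az":-44.8},{"dx":-0.337,"dy":-0.234,"dz":0.002,"ax":0,"ay":0,"az":-44.8},{"dx":-0.337,"dy":-0.234,"dz":0.002,"ax":0,"ay":0,"az":-44.8},{"dx":-0.337,"dy":-0.234,"dz":0.002,"ax":0,"ay":0,"az":-44.8},{"dx":-0.337,"dy":-0.234,"dz":0.002,"ax":0,"ay":0,"az":-44.8},{"dx":-0.337,"dy":-0.234,"dz":0.002,"ax":0,"ay":0,"az":-44.8},{"dx":-0.337,"dy":-0.234,"dz":0.002,"ax":0,"ay":0,"az":-44.8},{"dx":-0.337,"dy":-0.234,"dz":0.002,"ax":0,"ay":0,"az":-44.8},{"dx":-0.337,"dy":-0.234,"dz":0.002,"ax":0,"ay":0,"az":-44.8},{"dx":-0.337,"dy":-0.234,"dz":0.002,"ax":0,"ay":0,"az":-44.8},{"dx":-0.337,"dy":-0.234,"dz":0.002,"ax":0,"ay":0,"az":-44.8},{"dx":-0.337,"dy":-0.234,"dz":0.002,"ax":0,"ay":0,"az":-44.8}]' 1
python3 - <<'E'
from h import *
print(env.state()["tcp_pos"],env.state()["eef_rot"],env.state()["joints"])
im,C=grab("wrist","w2")
for l in ["module1_c","tip_station"]:
  for d in models.masks_of(l,"wrist"):
    ys,xs=np.nonzero(d["region"]); print(l,round(d["confidence"],2),d["bbox"],cv2.minAreaRect(np.c_[xs,ys].astype(np.float32)))
E
```

```text
t: 2.1
tcp_pos: [0.4315, 0.2479, 0.2205]
eef_rot: [0.0, -0.236, 0.972, -0.0]
wrist_force: [-0.2, 0.8, 0.9]
opening: 0.0114
gripper_force: 0.0
[0.4315 0.2479 0.2205] [ 0.     -0.2363  0.9717 -0.0002] [ 0.4534 -0.1847  1.5017 -0.0005  1.8246 -1.5947]
module1_c 0.76 [170.5, 137.8, 235.4, 219.6] ((203.54202270507812, 179.1305389404297), (82.28401947021484, 60.266231536865234), 86.18592071533203)
tip_station 0.69 [165.4, 114.1, 411.4, 330.0] ((289.7216796875, 222.56784057617188), (212.78155517578125, 245.05519104003906), 89.2970199584961)
tip_station 0.49 [0.0, 1.8, 64.1, 291.2] ((32.0, 147.0), (290.0, 64.0), 90.0)
```

View pics/w2.png

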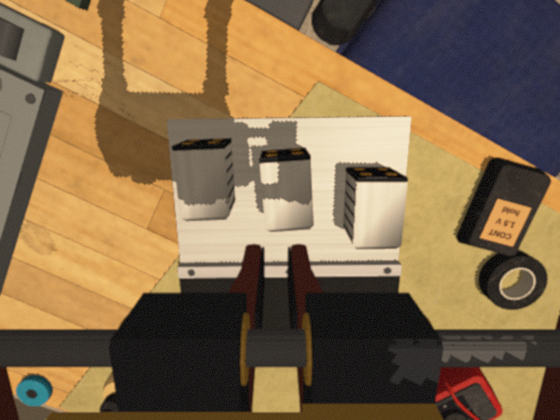

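```bash
python3 - <<'E'
from h import *
C=cam("wrist")
f1=ray(C,181,264,.015)[:2];f2=ray(C,400,262,.015)[:2];m=(f1+f2)/2;d=f1-f2
ang=np.degrees(np.arctan2(*( -d)[::-1]));print("fence",f1,f2,m,np.linalg.norm(d),ang)
X=np.array([np.cos(np.radians(ang-90)),np.sin(np.radians(ang-90))]);Y=np.array([-X[1],X[0]])
print(X)
for n,q in {"L":[(174,150),(229,148),(184,218),(229,217)],"M":[(262,164),(308,160),(270,231),(312,227)],"R":[(350,182),(406,178),(358,247),(402,246)]}.items():
    p=[ray(C,u,v,.061)[:2] for u,v in q]; t=(p[0]+p[1])/2; b=(p[2]+p[3])/2; a=b-t
    print(n,"term",t,"foot",b,"len",np.linalg.norm(a),"w",np.linalg.norm(p[0]-p[1]),np.linalg.norm(p[2]-p[3]),"yaw",np.degrees(np.arctan2(a[1],a[0])),"station",(t-m)@X,(t-m)@Y)
E
```

```text
fence [0.5634 0.2022] [0.4478 0.4176] [0.5056 0.3099] 0.2445042266450987 118.2285623666786
[0.8811 0.473 ]
L term [0.4269 0.1753] foot [0.4831 0.206 ] len 0.06407022597322502 w 0.04911380474921915 0.04238241874445896 yaw 28.583452221222746 station -0.13300683159922716 -0.08131212705525317
M term [0.4026 0.2467] foot [0.4563 0.2818] len 0.06420431879530578 w 0.04152397498039537 0.04003752089009907 yaw 33.18292744003031 station -0.12064747342853702 -0.006986309548740888
R term [0.3777 0.3296] foot [0.4322 0.3663] len 0.0656781298433988 w 0.050966200134244466 0.042336849636835205 yaw 33.93450012287822 station -0.1033130797389822 0.07785666930699563
```

```bash
python3 -m jog '[{"dx":0.075,"dy":-0.061,"dz":0,"ax":0,"ay":0,"az":0},{"dx":0.075,"dy":-0.061,"dz":0,"ax":0,"ay":0,"az":0},{"dx":0.075,"dy":-0.061,"dz":0.02,"ax":0,"ay":0,"az":0},{"dx":0.075,"dy":-0.061,"dz":0.06,"ax":0,"ay":0,"az":0},{"dx":0.075,"dy":-0.061,"dz":0.1,"ax":0,"ay":0,"az":0},{"dx":0.075,"dy":-0.061,"dz":0.14,"ax":0,"ay":0,"az":0},{"dx":0.075,"dy":-0.061,"dz":0.17,"ax":0,"ay":0,"az":0},{"dx":0.075,"dy":-0.061,"dz":0.17,"ax":0,"ay":0,"az":0},{"dx":0.075,"dy":-0.061,"dz":0.17,"ax":0,"ay":0,"az":0}]' 1
python3 -m jog '[{"dx":-0.01,"dy":0,"dz":0,"ax":0,"ay":0,"az":0},{"dx":-0.02,"dy":0,"dz":0,"ax":0,"ay":0,"az":0},{"dx":-0.028,"dy":0,"dz":0,"ax":0,"ay":0,"az":0},{"dx":-0.036,"dy":0,"dz":0,"ax":0,"ay":0,"az":0},{"dx":-0.044,"dy":0,"dz":0,"ax":0,"ay":0,"az":0},{"dx":-0.052,"dy":0,"dz":0,"ax":0,"ay":0,"az":0},{"dx":-0.06,"dy":0,"dz":0,"ax":0,"ay":0,"az":0},{"dx":-0.067,"dy":0,"dz":0,"ax":0,"ay":0,"az":0},{"dx":-0.073,"dy":0,"dz":0,"ax":0,"ay":0,"az":0},{"dx":-0.078,"dy":0,"dz":0,"ax":0,"ay":0,"az":0}]'
python3 - <<'E'
from h import *
st=env.state();print(st["tcp_pos"])
m=np.array([.5056,.3099]);X=np.array([.8811,.473]);Y=np.array([-.473,.8811]);p=st["tcp_pos"][:2]-m;print(p@X,p@Y)
a,_=grab("scene");b,_=grab("side")
a=cv2.resize(a[160:250,180:300],None,fx=5,fy=5,interpolation=cv2.INTER_CUBIC)[:450]
w,_=grab("wrist"); w=cv2.resize(w[90:330,150:420],(506,450))
b=cv2.resize(b[215:305,220:340],None,fx=5,fy=5,interpolation=cv2.INTER_CUBIC)
o=np.hstack([cv2.resize(x,None,fx=.52,fy=.52) for x in (a,b)]);o=np.hstack([o,w[:234,:]*0])[:,:0+o.shape[1]]
cv2.imwrite("pics/p1.png",np.vstack([o,cv2.resize(w,(o.shape[1],366))]))
E
```

```text
t: 3.0
tcp_pos: [0.3903, 0.1623, 0.0499]
eef_rot: [-0.002, -0.24, 0.971, 0.0]
wrist_force: [0.2, -0.5, 0.5]
opening: 0.0007
gripper_force: 0.0
t: 3.83
tcp_pos: [0.4615, 0.1978, 0.0505]
eef_rot: [-0.0, -0.239, 0.971, -0.0]
wrist_force: [-1.0, -0.9, 2.1]
opening: 0.0005
gripper_force: 1.0
[0.4615 0.1978 0.0505]
-0.09190004600584396 -0.07795750388106154
```

View pics/p1.png

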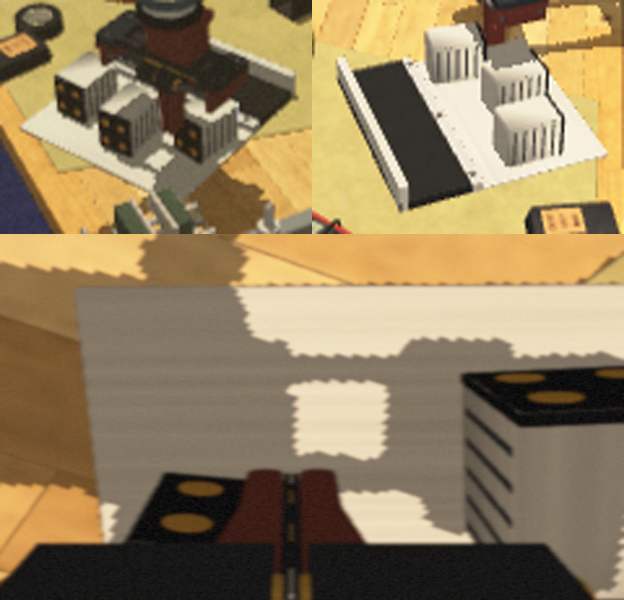

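```bash
python3 -m jog '[{"dx":0.012,"dy":0,"dz":0,"ax":0,"ay":0,"az":0},{"dx":0.012,"dy":-0.009,"dz":0,"ax":0,"ay":0,"az":0},{"dx":0.006,"dy":-0.009,"dz":0,"ax":0,"ay":0,"az":0},{"dx":0,"dy":-0.009,"dz":0,"ax":0,"ay":0,"az":0},{"dx":-0.004,"dy":-0.009,"dz":0,"ax":0,"ay":0,"az":0},{"dx":-0.008,"dy":-0.009,"dz":0,"ax":0,"ay":0,"az":0},{"dx":-0.011,"dy":-0.009,"dz":0,"ax":0,"ay":0,"az":0},{"dx":-0.011,"dy":-0.009,"dz":0,"ax":0,"ay":0,"az":0}]'
python3 -m jog '[{"dx":-0.006,"dy":0,"dz":-0.006,"ax":0,"ay":0,"az":0},{"dx":-0.012,"dy":0,"dz":-0.013,"ax":0,"ay":0,"az":0},{"dx":-0.018,"dy":0,"dz":-0.02,"ax":0,"ay":0,"az":0},{"dx":-0.024,"dy":0,"dz":-0.026,"ax":0,"ay":0,"az":0},{"dx":-0.031,"dy":0,"dz":-0.031,"ax":0,"ay":0,"az":0},{"dx":-0.038,"dy":0,"dz":-0.036,"ax":0,"ay":0,"az":0}]'
python3 - <<'E'
from h import *
st=env.state();print(st["tcp_pos"])
m=np.array([.5056,.3099]);X=np.array([.8811,.473]);Y=np.array([-.473,.8811]);p=st["tcp_pos"][:2]-m;print(p@X,p@Y)
a,_=grab("scene");b,_=grab("side")
a=cv2.resize(a[160:250,180:300],None,fx=3,fy=3,interpolation=cv2.INTER_CUBIC)
b=cv2.resize(b[215:305,220:340],None,fx=3,fy=3,interpolation=cv2.INTER_CUBIC)
cv2.imwrite("pics/p2.png",np.hstack([a,b]))
E
```

```text
t: 4.65
tcp_pos: [0.4741, 0.1939, 0.0506]
eef_rot: [-0.002, -0.239, 0.971, -0.001]
wrist_force: [-7.7, -5.5, 5.7]
opening: 0.0005
gripper_force: 4.2
t: 5.15
tcp_pos: [0.5094, 0.2128, 0.0869]
eef_rot: [0.0, -0.239, 0.971, 0.0]
wrist_force: [-0.5, 0.6, 0.3]
opening: 0.0007
gripper_force: 0.2
[0.5094 0.2128 0.0869]
-0.042606651344719984 -0.08730392186984329
```

View pics/p2.png

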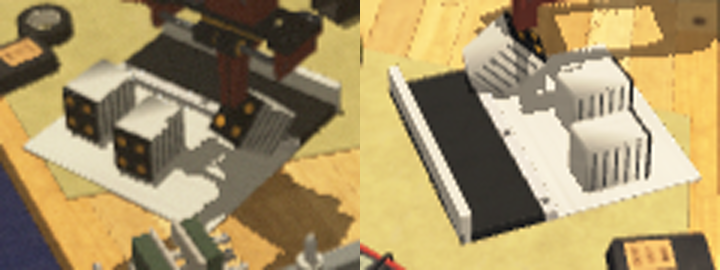

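```bash
python3 -m jog '[{"dx":-0.008,"dy":0,"dz":-0.004,"ax":0,"ay":0,"az":0},{"dx":-0.016,"dy":0,"dz":-0.006,"ax":0,"ay":0,"az":0},{"dx":-0.024,"dy":0,"dz":-0.008,"ax":0,"ay":0,"az":0},{"dx":-0.032,"dy":0,"dz":-0.009,"ax":0,"ay":0,"az":0},{"dx":-0.039,"dy":0,"dz":-0.009,"ax":0,"ay":0,"az":0},{"dx":-0.046,"dy":0,"dz":-0.009,"ax":0,"ay":0,"az":0},{"dx":-0.052,"dy":0,"dz":-0.009,"ax":0,"ay":0,"az":0},{"dx":-0.052,"dy":0,"dz":-0.009,"ax":0,"ay":0,"az":0},{"dx":-0.052,"dy":0,"dz":-0.029,"ax":0,"ay":0,"az":0},{"dx":-0.052,"dy":0,"dz":-0.069,"ax":0,"ay":0,"az":0},{"dx":-0.07,"dy":0,"dz":-0.109,"ax":0,"ay":0,"az":0},{"dx":-0.08,"dy":0,"dz":-0.135,"ax":0,"ay":0,"az":0}]' 
python3 -m jog '[{"dx":0,"dy":0,"dz":0,"ax":0,"ay":0,"az":0},{"dx":0,"dy":0,"dz":0,"ax":0,"ay":0,"az":0}]' -1
python3 - <<'E'
from h import *
w,_=grab("wrist","w3");a,_=grab("scene");b,_=grab("side")
a=cv2.resize(a[160:250,180:300],None,fx=2,fy=2);b=cv2.resize(b[215:305,220:340],None,fx=2,fy=2)
o=np.vstack([a,b]);o=np.vstack([o,np.zeros((60,240,3),np.uint8)]);cv2.imwrite("pics/p3.png",np.hstack([w,o]))
E
```

```text
t: 6.25
tcp_pos: [0.5799, 0.2496, 0.2251]
eef_rot: [0.001, -0.239, 0.971, 0.0]
wrist_force: [0.8, 0.4, 0.4]
opening: 0.0004
gripper_force: 0.0
t: 6.42
tcp_pos: [0.5804, 0.2497, 0.2238]
eef_rot: [0.002, -0.239, 0.971, 0.0]
wrist_force: [0.5, 0.5, -0.7]
opening: 0.0106
gripper_force: 0.0
```

View pics/p3.png

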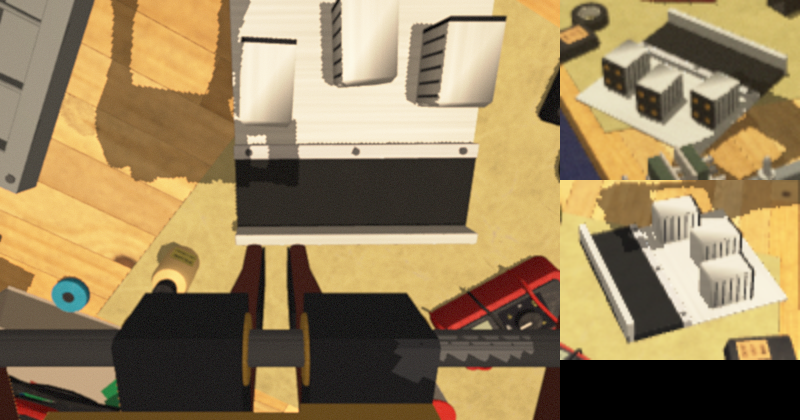

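```bash
python3 - <<'E'
from h import *
C=cam("wrist");R2=lambda u,v,z:ray(C,u,v,z)[:2]
f1=R2(235,143,.015);f2=R2(479,143,.015);m=(f1+f2)/2;d=f2-f1;Y=d/np.linalg.norm(d);X=np.array([Y[1],-Y[0]])
print("fence",m,np.linalg.norm(d),"X",X,np.degrees(np.arctan2(Y[1],Y[0])), "far", (R2(356,158,.015)-m)@X,"stop",(R2(356,226,.015)-m)@X)
for n,q in {"L":[(242,43),(296,43),(243,123),(293,124)],"R":[(445,19),(505,19),(419,106),(490,107)]}.items():
    p=[R2(u,v,.061) for u,v in q];print(n,[np.array([(s-m)@X,(s-m)@Y]).round(4) for s in p])
row(*(m-.1*X-.09*Y),.23,np.degrees(np.arctan2(Y[1],Y[0])))
E
```

```text
fence [0.5062 0.3039] 0.2464097395813708 X [0.886  0.4637] 117.62306661389722 far 0.015159620492614656 stop 0.08851372066345249
L [array([-0.0859, -0.1098]), array([-0.0859, -0.0655]), array([-0.0219, -0.1106]), array([-0.0211, -0.0671])]
R [array([-0.1037,  0.0545]), array([-0.1038,  0.103 ]), array([-0.0362,  0.041 ]), array([-0.0353,  0.1021])]
d [ 0.1388 -0.0078 -0.0102] a [ 0.  -0.2 -0. ] mm/41.7: 3.3 deg rows 0.0
```

```bash
python3 -m jog '[{"dx":0.042,"dy":-0.006,"dz":0,"ax":0,"ay":0,"az":0},{"dx":0.084,"dy":-0.006,"dz":0,"ax":0,"ay":0,"az":0},{"dx":0.125,"dy":-0.006,"dz":0,"ax":0,"ay":0,"az":0},{"dx":0.154,"dy":-0.006,"dz":0,"ax":0,"ay":0,"az":0},{"dx":0.154,"dy":-0.006,"dz":0.03,"ax":0,"ay":0,"az":0},{"dx":0.154,"dy":-0.006,"dz":0.07,"ax":0,"ay":0,"az":0},{"dx":0.154,"dy":-0.006,"dz":0.11,"ax":0,"ay":0,"az":0},{"dx":0.154,"dy":-0.006,"dz":0.15,"ax":0,"ay":0,"az":0},{"dx":0.154,"dy":-0.006,"dz":0.181,"ax":0,"ay":0,"az":0},{"dx":0.154,"dy":-0.006,"dz":0.181,"ax":0,"ay":0,"az":0},{"dx":0.154,"dy":-0.006,"dz":0.181,"ax":0,"ay":0,"az":0}]' 1
python3 -m jog '[{"dx":-0.007,"dy":0,"dz":0,"ax":0,"ay":0,"az":0},{"dx":-0.013,"dy":0,"dz":0,"ax":0,"ay":0,"az":0},{"dx":-0.019,"dy":0,"dz":0,"ax":0,"ay":0,"az":0},{"dx":-0.024,"dy":0,"dz":0,"ax":0,"ay":0,"az":0},{"dx":-0.029,"dy":0,"dz":0,"ax":0,"ay":0,"az":0},{"dx":-0.033,"dy":0,"dz":0,"ax":0,"ay":0,"az":0},{"dx":-0.035,"dy":0,"dz":0,"ax":0,"ay":0,"az":0},{"dx":-0.035,"dy":0,"dz":0,"ax":0,"ay":0,"az":0}]'
```

```text
t: 7.48
tcp_pos: [0.4434, 0.1719, 0.038]
eef_rot: [-0.003, -0.239, 0.971, -0.0]
wrist_force: [-0.5, 0.1, 0.3]
opening: 0.0002
gripper_force: 0.0
t: 8.15
tcp_pos: [0.4773, 0.1892, 0.0406]
eef_rot: [0.0, -0.239, 0.971, 0.0]
wrist_force: [0.7, 0.4, 0.6]
opening: 0.0007
gripper_force: 0.0
```

```bash
python3 -m jog '[{"dx":-0.004,"dy":0,"dz":0,"ax":0,"ay":0,"az":0},{"dx":-0.006,"dy":0,"dz":-0.006,"ax":0,"ay":0,"az":0},{"dx":-0.009,"dy":0,"dz":-0.012,"ax":0,"ay":0,"az":0},{"dx":-0.013,"dy":0,"dz":-0.018,"ax":0,"ay":0,"az":0},{"dx":-0.017,"dy":0,"dz":-0.023,"ax":0,"ay":0,"az":0},{"dx":-0.021,"dy":0,"dz":-0.028,"ax":0,"ay":0,"az":0},{"dx":-0.026,"dy":0,"dz":-0.033,"ax":0,"ay":0,"az":0}]' 
python3 -m jog '[{"dx":-0.005,"dy":0,"dz":-0.004,"ax":0,"ay":0,"az":0},{"dx":-0.011,"dy":0,"dz":-0.008,"ax":0,"ay":0,"az":0},{"dx":-0.017,"dy":0,"dz":-0.011,"ax":0,"ay":0,"az":0},{"dx":-0.023,"dy":0,"dz":-0.014,"ax":0,"ay":0,"az":0}]'
python3 - <<'E'
from h import *
p=env.state()["tcp_pos"][:2]-[.5062,.3039];print(p@[.886,.4637],p@[-.4637,.886])
w,_=grab("wrist");a,_=grab("scene");b,_=grab("side")
a=cv2.resize(a[160:250,180:300],None,fx=2,fy=2);b=cv2.resize(b[215:305,220:340],None,fx=2,fy=2)
o=np.vstack([a,b]);o=np.vstack([o,np.zeros((60,240,3),np.uint8)]);cv2.imwrite("pics/p4.png",np.hstack([w,o]))
E
```

```text
t: 8.73
tcp_pos: [0.5006, 0.2013, 0.0744]
eef_rot: [0.001, -0.239, 0.971, 0.0]
wrist_force: [-0.8, 0.0, -0.7]
opening: 0.0008
gripper_force: 0.4
t: 9.07
tcp_pos: [0.521, 0.212, 0.088]
eef_rot: [0.0, -0.239, 0.971, 0.0]
wrist_force: [-0.3, 0.7, -0.0]
opening: 0.0006
gripper_force: 0.3
-0.02955041684973751 -0.08827947643424668
```

View pics/p4.png

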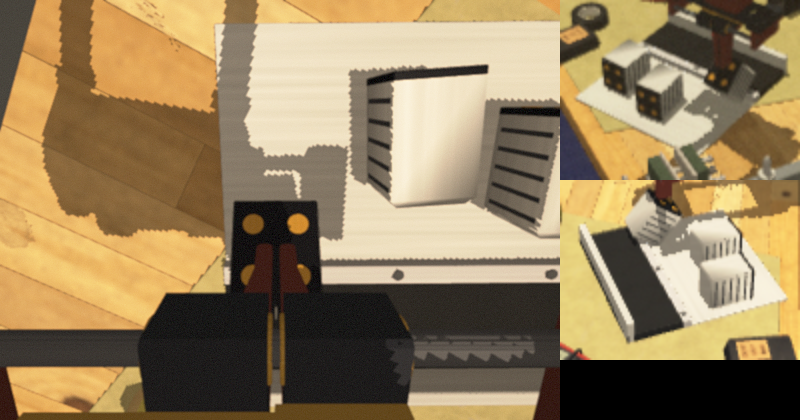

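```bash
python3 -m jog '[{"dx":-0.006,"dy":0,"dz":-0.002,"ax":0,"ay":0,"az":0},{"dx":-0.012,"dy":0,"dz":-0.003,"ax":0,"ay":0,"az":0},{"dx":-0.018,"dy":0,"dz":-0.004,"ax":0,"ay":0,"az":0},{"dx":-0.024,"dy":0,"dz":-0.004,"ax":0,"ay":0,"az":0},{"dx":-0.03,"dy":0,"dz":-0.004,"ax":0,"ay":0,"az":0},{"dx":-0.036,"dy":0,"dz":-0.005,"ax":0,"ay":0,"az":0},{"dx":-0.042,"dy":0,"dz":-0.005,"ax":0,"ay":0,"az":0},{"dx":-0.042,"dy":0,"dz":-0.005,"ax":0,"ay":0,"az":0},{"dx":-0.042,"dy":0,"dz":-0.005,"ax":0,"ay":0,"az":0}]' 
python3 - <<'E'
from h import *
p=env.state()["tcp_pos"][:2]-[.5062,.3039];print(p@[.886,.4637],p@[-.4637,.886])
w,_=grab("wrist");a,_=grab("scene");b,_=grab("side")
a=cv2.resize(a[160:250,180:300],None,fx=2,fy=2);b=cv2.resize(b[215:305,220:340],None,fx=2,fy=2)
o=np.vstack([a,b]);o=np.vstack([o,np.zeros((60,240,3),np.uint8)]);cv2.imwrite("pics/p5.png",np.hstack([w,o]))
E
```

```text
t: 9.97
tcp_pos: [0.5575, 0.2311, 0.0921]
eef_rot: [-0.0, -0.239, 0.971, -0.0]
wrist_force: [-0.1, 0.4, -0.6]
opening: 0.0007
gripper_force: 0.0
0.011697934916149818 -0.08830512267104644
```

View pics/p5.png

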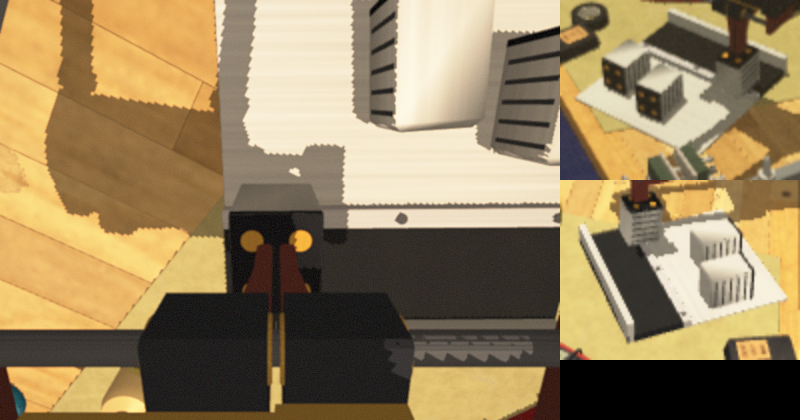

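```bash
cat >> h.py <<'E'
M0=np.array([.5062,.3039]);SX=np.array([.886,.4637]);SY=np.array([-.4637,.886])
def studs(z,c="wrist",box=None):
    """brass blobs -> world xy at height z, with pixel"""
    im,C=grab(c); h=cv2.cvtColor(im,cv2.COLOR_BGR2HSV).astype(int)
    k=((h[...,0]>10)&(h[...,0]<26)&(h[...,1]>150)&(h[...,2]>90)).astype(np.uint8)
    if box: 
        z0=np.zeros_like(k);z0[box[1]:box[3],box[0]:box[2]]=1;k*=z0
    n,l,s,c0=cv2.connectedComponentsWithStats(k); out=[]
    for i in range(1,n):
        if 25<s[i,4]<900: out.append((c0[i].round(1),s[i,4],ray(C,*c0[i],z)))
    return im,C,out
E
python3 -m jog '[{"dx":0,"dy":0,"dz":-0.04,"ax":0,"ay":0,"az":0},{"dx":-0.01,"dy":0,"dz":-0.08,"ax":0,"ay":0,"az":0},{"dx":-0.018,"dy":0,"dz":-0.12,"ax":0,"ay":0,"az":0},{"dx":-0.018,"dy":0,"dz":-0.13,"ax":0,"ay":0,"az":0},{"dx":-0.018,"dy":0,"dz":-0.13,"ax":0,"ay":0,"az":0},{"dx":-0.018,"dy":0,"dz":-0.13,"ax":0,"ay":0,"az":0},{"dx":-0.018,"dy":0,"dz":-0.13,"ax":0,"ay":0,"az":0},{"dx":-0.018,"dy":0,"dz":-0.13,"ax":0,"ay":0,"az":0}]' -1
python3 - <<'E'
from h import *
print(env.state()["tcp_pos"],(env.state()["tcp_pos"][:2]-M0)@SX,(env.state()["tcp_pos"][:2]-M0)@SY)
im,C,o=studs(.089)
cv2.imwrite("pics/w4.png",im)
for px,a,w in o: print(px,a,w,(w[:2]-M0)@SX,(w[:2]-M0)@SY)
for d in models.masks_of("module1_c","wrist"):
    ys,xs=np.nonzero(d["region"]); print(round(d["confidence"],2),d["bbox"],xs.mean(),ys.mean())
E
```

```text
t: 10.78
tcp_pos: [0.5725, 0.239, 0.2196]
eef_rot: [-0.002, -0.239, 0.971, -0.0]
wrist_force: [0.2, 0.3, 0.2]
opening: 0.0502
gripper_force: 0.0
[0.5725 0.239  0.2196] 0.028610722036361533 -0.08822906585343065
[96.9 39. ] 41 [0.525  0.0634 0.089 ] -0.09483960727950197 -0.22183545641046837
[96.5 52.4] 59 [0.5341 0.0663 0.089 ] -0.08550963780046318 -0.22345448639424473
[177.2  80.1] 36 [0.5239 0.1281 0.089 ] -0.06580506296087298 -0.16400877618820822
[139.5 123. ] 118 [0.5675 0.1144 0.089 ] -0.03355249963499503 -0.19635270844710495
[ 97.5 139.2] 30 [0.595  0.0891 0.089 ] -0.020889004566906934 -0.23150037179761218
[108.9 144.7] 27 [0.595  0.0988 0.089 ] -0.016444885992195485 -0.22290507857128705
[118.8 152. ] 29 [0.5968 0.1079 0.089 ] -0.01057275047119942 -0.21563631409584857
[130.1 156.1] 43 [0.5956 0.1173 0.089 ] -0.0072953185073539265 -0.20681150071751753
[142.5 161.2] 48 [0.5949 0.1279 0.089 ] -0.003058193151089474 -0.1970955920372298
[261.  163.7] 145 [0.5517 0.2147 0.089 ] -0.0010362859860888409 -0.1001256302236589
[290.1 163.4] 142 [0.5404 0.2357 0.089 ] -0.0012655895363252961 -0.
[... 362 characters left out ...]
 [0.5652 0.2488 0.089 ] 0.02675207001462129 -0.07613581589859175
[ 91.7 215.2] 40 [0.6581 0.1067 0.089 ] 0.04314519246533625 -0.24519133180391547
[118.9 228.5] 62 [0.6586 0.1315 0.089 ] 0.05513207145593747 -0.22342365717515825
[ 43.2 240.2] 49 [0.6993 0.077  0.089 ] 0.06589793994686449 -0.2906187142668583
[184.5 267.9] 159 [0.6665 0.1966 0.089 ] 0.09228794841098617 -0.1694159803992616
[128.  275.5] 124 [0.6968 0.1547 0.089 ] 0.09972290234429829 -0.2205834957620123
[152.3 349.4] 818 [0.7591 0.2036 0.089 ] 0.17756395541323827 -0.20618479768325448
[398.9 349.2] 809 [0.6496 0.4126 0.089 ] 0.177419215068518 0.02978675963053629
0.61 [246.7, 137.7, 306.2, 210.8] 275.3374589542814 175.42283404900226
```

```bash
python3 -m jog '[{"dx":0.0157,"dy":0,"dz":0,"ax":0,"ay":0,"az":0},{"dx":0.0157,"dy":0,"dz":0.0,"ax":0,"ay":0,"az":0},{"dx":0.0157,"dy":0,"dz":0.03,"ax":0,"ay":0,"az":0},{"dx":0.0157,"dy":0,"dz":0.06,"ax":0,"ay":0,"az":0},{"dx":0.0157,"dy":0,"dz":0.09,"ax":0,"ay":0,"az":0},{"dx":0.0157,"dy":0,"dz":0.12,"ax":0,"ay":0,"az":0},{"dx":0.0157,"dy":0,"dz":0.15,"ax":0,"ay":0,"az":0},{"dx":0.0157,"dy":0,"dz":0.17,"ax":0,"ay":0,"az":0},{"dx":0.0157,"dy":0,"dz":0.17,"ax":0,"ay":0,"az":0},{"dx":0.0157,"dy":0,"dz":0.17,"ax":0,"ay":0,"az":0}]' -1
python3 -m jog '[{"dx":0,"dy":0,"dz":0,"ax":0,"ay":0,"az":0},{"dx":0,"dy":0,"dz":0,"ax":0,"ay":0,"az":0},{"dx":0,"dy":0,"dz":0,"ax":0,"ay":0,"az":0},{"dx":0,"dy":0,"dz":0,"ax":0,"ay":0,"az":0},{"dx":0,"dy":0,"dz":0,"ax":0,"ay":0,"az":0},{"dx":0,"dy":0,"dz":0,"ax":0,"ay":0,"az":0},{"dx":0,"dy":0,"dz":0,"ax":0,"ay":0,"az":0},{"dx":0,"dy":0,"dz":0,"ax":0,"ay":0,"az":0}]' 1
```

```text
t: 11.72
tcp_pos: [0.5586, 0.2318, 0.0512]
eef_rot: [-0.002, -0.239, 0.971, -0.0]
wrist_force: [0.0, -0.3, 0.2]
opening: 0.0877
gripper_force: 0.0
t: 12.38
tcp_pos: [0.5596, 0.2322, 0.0529]
eef_rot: [0.0, -0.239, 0.971, 0.0]
wrist_force: [-0.3, 0.8, 1.7]
opening: 0.0458
gripper_force: 30.0
```

```bash
python3 -m jog '[{"dx":0,"dy":0,"dz":-0.02,"ax":0,"ay":0,"az":0},{"dx":0,"dy":0,"dz":-0.05,"ax":0,"ay":0,"az":0},{"dx":0,"dy":0,"dz":-0.09,"ax":0,"ay":0,"az":0},{"dx":0,"dy":0,"dz":-0.13,"ax":0,"ay":0,"az":0},{"dx":0,"dy":0,"dz":-0.147,"ax":0,"ay":0,"az":0},{"dx":0,"dy":0,"dz":-0.147,"ax":0,"ay":0,"az":0}]' 
python3 - <<'E'
from h import *
row(.646,-.027,.20,91)
E
```

```text
t: 12.88
tcp_pos: [0.5612, 0.2327, 0.2058]
eef_rot: [0.005, -0.239, 0.971, 0.0]
wrist_force: [0.5, -0.6, -2.2]
opening: 0.0456
gripper_force: 30.0
d [ 0.0453 -0.2694  0.0057] a [ 0.   0.5 26.6] mm/41.7: 6.6 deg rows 3.7
```

```bash
python3 -m jog '[{"dx":0.0075,"dy":-0.037,"dz":0,"ax":0,"ay":0,"az":4},{"dx":0.015,"dy":-0.075,"dz":0,"ax":0,"ay":0,"az":9},{"dx":0.022,"dy":-0.112,"dz":0,"ax":0,"ay":0,"az":14},{"dx":0.03,"dy":-0.15,"dz":0,"ax":0,"ay":0,"az":19},{"dx":0.037,"dy":-0.187,"dz":0.003,"ax":0,"ay":0,"az":23},{"dx":0.042,"dy":-0.225,"dz":0.006,"ax":0,"ay":0,"az":26.6},{"dx":0.045,"dy":-0.255,"dz":0.006,"ax":0,"ay":0,"az":26.6},{"dx":0.0453,"dy":-0.269,"dz":0.006,"ax":0,"ay":0,"az":26.6},{"dx":0.0453,"dy":-0.269,"dz":0.006,"ax":0,"ay":0,"az":26.6},{"dx":0.0453,"dy":-0.269,"dz":0.006,"ax":0,"ay":0,"az":26.6},{"dx":0.0453,"dy":-0.269,"dz":0.006,"ax":0,"ay":0,"az":26.6}]' 
python3 - <<'E'
from h import *
st=env.state();print(st["tcp_pos"],st["eef_rot"],st["wrist_force"])
im,C=grab("wrist","w5")
_,_,o=studs(.2+.035)
for px,a,w in o:
  if 200<px[0]<350: print(px,a,w)
cv2.imwrite("pics/w5b.png",cv2.resize(im[0:330,130:480],None,fx=1.8,fy=1.8,interpolation=cv2.INTER_CUBIC))
E
```

```text
t: 13.8
tcp_pos: [0.6436, -0.026, 0.1923]
eef_rot: [-0.001, -0.01, 1.0, 0.0]
wrist_force: [-0.3, 0.1, -3.4]
opening: 0.0456
gripper_force: 30.0
[ 0.6436 -0.026   0.1923] [-0.001  -0.0095  1.      0.0005] [-0.2853  0.0922 -3.4032]
[210.5  70.3] 156 [ 0.5573 -0.048   0.235 ]
[244.6 271. ] 591 [ 0.6263 -0.0376  0.235 ]
[306.1 271. ] 608 [ 0.6258 -0.0149  0.235 ]
[304.1 325.6] 147 [ 0.6489 -0.0147  0.235 ]
[246.2 325.5] 134 [ 0.6493 -0.037   0.235 ]
```

View pics/w5b.png

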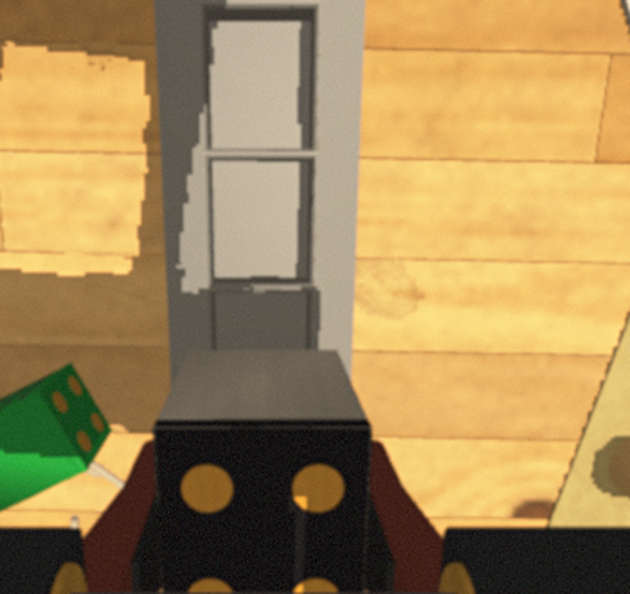

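```bash
python3 - <<'E'
from h import *
C=cam("wrist");P=lambda u,v,z=.032:ray(C,130+u/1.8,v/1.8,z)[:2]
for u in [(205,318,20),(207,318,100),(209,318,150),(212,316,270),(214,319,330)]:
    a,b=P(u[0],u[2]),P(u[1],u[2]); print("pocket",a,b,"w",a[1]-b[1],"mid",(a+b)/2)
print("div",P(262,154),P(262,285),"near edge",P(262,12), "base R",P(365,0),P(352,345))
st=env.state();print(st["tcp_pos"]); print([ray(C,u,271,.228) for u in (244.6,306.1)])
E
```

```text
pocket [ 0.496  -0.0542] [ 0.495  -0.0035] w -0.05078874339074836 mid [ 0.4955 -0.0288]
pocket [ 0.5293 -0.0535] [ 0.5283 -0.002 ] w -0.051487946225225636 mid [ 0.5288 -0.0277]
pocket [ 0.5513 -0.0526] [ 0.5503 -0.001 ] w -0.051593192625636344 mid [ 0.5508 -0.0268]
pocket [ 0.6078 -0.0513] [0.6068 0.0005] w -0.051764519933660366 mid [ 0.6073 -0.0254]
pocket [ 0.6383 -0.0503] [0.6372 0.0033] w -0.05364536592747297 mid [ 0.6378 -0.0235]
div [ 0.5526 -0.0275] [ 0.6148 -0.0262] near edge [ 0.4923 -0.0287] base R [0.4866 0.0172] [0.6448 0.0207]
[ 0.6437 -0.0256  0.1933]
[array([ 0.63  , -0.0381,  0.228 ]), array([ 0.6296, -0.0141,  0.228 ])]
```

```bash
python3 -m jog '[{"dx":-0.0043,"dy":0.0008,"dz":0.02,"ax":0,"ay":0,"az":-0.2},{"dx":-0.0043,"dy":0.0008,"dz":0.05,"ax":0,"ay":0,"az":-0.2},{"dx":-0.0043,"dy":0.0008,"dz":0.08,"ax":0,"ay":0,"az":-0.2},{"dx":-0.0043,"dy":0.0008,"dz":0.105,"ax":0,"ay":0,"az":-0.2},{"dx":-0.0043,"dy":0.0008,"dz":0.118,"ax":0,"ay":0,"az":-0.2},{"dx":-0.0043,"dy":0.0008,"dz":0.118,"ax":0,"ay":0,"az":-0.2},{"dx":-0.0043,"dy":0.0008,"dz":0.118,"ax":0,"ay":0,"az":-0.2}]'
python3 -m jog '[{"dx":0,"dy":0,"dz":0.003,"ax":0,"ay":0,"az":0},{"dx":0,"dy":0,"dz":0.006,"ax":0,"ay":0,"az":0},{"dx":0,"dy":0,"dz":0.009,"ax":0,"ay":0,"az":0},{"dx":0,"dy":0,"dz":0.012,"ax":0,"ay":0,"az":0},{"dx":0,"dy":0,"dz":0.012,"ax":0,"ay":0,"az":0}]'
```

```text
t: 14.48
tcp_pos: [0.6482, -0.0256, 0.0759]
eef_rot: [-0.0, -0.011, 1.0, 0.0]
wrist_force: [0.6, 0.1, -0.9]
opening: 0.0458
gripper_force: 30.0
t: 14.9
tcp_pos: [0.6482, -0.0264, 0.0633]
eef_rot: [-0.0, -0.011, 1.0, 0.0]
wrist_force: [-0.9, -0.0, -2.5]
opening: 0.0461
gripper_force: 30.0
```

```bash
python3 -m jog '[{"dx":0,"dy":0.0008,"dz":0.004,"ax":0,"ay":0,"az":0},{"dx":0,"dy":0.0008,"dz":0.008,"ax":0,"ay":0,"az":0},{"dx":0,"dy":0.0008,"dz":0.012,"ax":0,"ay":0,"az":0},{"dx":0,"dy":0.0008,"dz":0.012,"ax":0,"ay":0,"az":0}]'
python3 -m jog '[{"dx":0,"dy":0,"dz":0.003,"ax":0,"ay":0,"az":0},{"dx":0,"dy":0,"dz":0.006,"ax":0,"ay":0,"az":0},{"dx":0,"dy":0,"dz":0.008,"ax":0,"ay":0,"az":0},{"dx":0,"dy":0,"dz":0.008,"ax":0,"ay":0,"az":0}]'
```

```text
t: 15.23
tcp_pos: [0.6477, -0.0255, 0.0501]
eef_rot: [-0.001, -0.011, 1.0, 0.0]
wrist_force: [0.9, 0.2, -3.1]
opening: 0.046
gripper_force: 30.0
t: 15.57
tcp_pos: [0.6486, -0.0255, 0.044]
eef_rot: [0.0, -0.011, 1.0, -0.0]
wrist_force: [-0.0, 0.5, -1.2]
opening: 0.0461
gripper_force: 30.0
```

```bash
python3 -m jog '[{"dx":0,"dy":0,"dz":0.002,"ax":0,"ay":0,"az":0},{"dx":0,"dy":0,"dz":0.003,"ax":0,"ay":0,"az":0},{"dx":0,"dy":0,"dz":0.003,"ax":0,"ay":0,"az":0}]'
python3 -m jog '[{"dx":0,"dy":0,"dz":0,"ax":0,"ay":0,"az":0},{"dx":0,"dy":0,"dz":0,"ax":0,"ay":0,"az":0},{"dx":0,"dy":0,"dz":0,"ax":0,"ay":0,"az":0},{"dx":0,"dy":0,"dz":0,"ax":0,"ay":0,"az":0},{"dx":0,"dy":0,"dz":-0.04,"ax":0,"ay":0,"az":0},{"dx":0,"dy":0,"dz":-0.08,"ax":0,"ay":0,"az":0},{"dx":0,"dy":0,"dz":-0.12,"ax":0,"ay":0,"az":0},{"dx":0,"dy":0,"dz":-0.16,"ax":0,"ay":0,"az":0},{"dx":0,"dy":0,"dz":-0.16,"ax":0,"ay":0,"az":0},{"dx":0,"dy":0,"dz":-0.16,"ax":0,"ay":0,"az":0}]' -1
python3 - <<'E'
from h import *
st=env.state();print(st["tcp_pos"])
im,C,o=studs(.080);cv2.imwrite("pics/w6.png",im)
for px,a,w in o:
  if 200<px[0]<350: print(px,a,w)
row(*(M0-.115*SX-.0*SY),.20,117.6)
E
```

```text
t: 15.82
tcp_pos: [0.6487, -0.0255, 0.0439]
eef_rot: [0.001, -0.011, 1.0, -0.0]
wrist_force: [-5.2, 1.0, 10.8]
opening: 0.0458
gripper_force: 30.0
t: 16.65
tcp_pos: [0.6498, -0.0257, 0.2047]
eef_rot: [0.004, -0.011, 1.0, -0.0]
wrist_force: [-0.2, -0.7, -1.0]
opening: 0.0879
gripper_force: 0.0
[ 0.6498 -0.0257  0.2047]
[203.5  88. ] 41 [ 0.5641 -0.0823  0.08  ]
[214.9  88.8] 39 [ 0.5645 -0.0737  0.08  ]
[344.7 114.7] 128 [0.5814 0.0259 0.08  ]
[261.1 180.4] 131 [ 0.6345 -0.0381  0.08  ]
[290.6 180.3] 127 [ 0.634 -0.014  0.08 ]
[344.8 197.7] 26 [0.6476 0.0311 0.08  ]
[261.6 213.2] 165 [ 0.6626 -0.0374  0.08  ]
[290.3 213. ] 116 [ 0.6618 -0.0134  0.08  ]
[212.4 230.2] 137 [ 0.6786 -0.0789  0.08  ]
[229.3 256.2] 64 [ 0.7022 -0.065   0.08  ]
[255.5 258.3] 43 [ 0.7038 -0.0422  0.08  ]
[292.3 264.1] 37 [ 0.7086 -0.0101  0.08  ]
[313.7 374. ] 38 [0.8243 0.0146 0.08  ]
[315.3 397.4] 154 [0.8522 0.0176 0.08  ]
d [0.2386 0.2813 0.0009] a [ -0.    0.1 -26.4] mm/41.7: 8.8 deg rows 3.7
```

```bash
python3 -m jog '[{"dx":0.0,"dy":0.04,"dz":0,"ax":0,"ay":0,"az":0},{"dx":0.02,"dy":0.075,"dz":0,"ax":0,"ay":0,"az":0},{"dx":0.266,"dy":0.301,"dz":0,"ax":0,"ay":0,"az":-26.4},{"dx":0.266,"dy":0.301,"dz":0,"ax":0,"ay":0,"az":-26.4},{"dx":0.266,"dy":0.301,"dz":0,"ax":0,"ay":0,"az":-26.4},{"dx":0.266,"dy":0.301,"dz":0,"ax":0,"ay":0,"az":-26.4},{"dx":0.266,"dy":0.301,"dz":0,"ax":0,"ay":0,"az":-26.4},{"dx":0.266,"dy":0.301,"dz":0,"ax":0,"ay":0,"az":-26.4},{"dx":0.266,"dy":0.301,"dz":0,"ax":0,"ay":0,"az":-26.4},{"dx":0.266,"dy":0.301,"dz":0,"ax":0,"ay":0,"az":-26.4},{"dx":0.266,"dy":0.301,"dz":0,"ax":0,"ay":0,"az":-26.4},{"dx":0.266,"dy":0.301,"dz":0,"ax":0,"ay":0,"az":-26.4}]' 1
python3 - <<'E'
from h import *
st=env.state();p=st["tcp_pos"][:2]-M0;print(st["tcp_pos"],p@SX,p@SY)
im,C,o=studs(.047);cv2.imwrite("pics/w7.png",im)
for px,a,w in o: print(px,a,((w[:2]-M0)@SX).round(4),((w[:2]-M0)@SY).round(4))
for d in models.masks_of("module1_c","wrist"):
    ys,xs=np.nonzero(d["region"]); print(round(d["confidence"],2),d["bbox"],xs.mean(),ys.mean(),cv2.approxPolyDP(cv2.convexHull(np.c_[xs,ys].astype(np.int32)),6,True)[:,0].tolist())
E
```

```text
t: 17.7
tcp_pos: [0.3741, 0.2707, 0.1986]
eef_rot: [-0.001, -0.241, 0.971, -0.0]
wrist_force: [-0.3, 0.9, 0.6]
opening: 0.0115
gripper_force: 0.0
[0.3741 0.2707 0.1986] -0.13247998758354193 0.031834450217823954
[38.4 39. ] 48 -0.2581 -0.1589
[56.8 39.8] 35 -0.2576 -0.1442
[69.  45.6] 40 -0.2533 -0.1351
[35.  53.8] 42 -0.2472 -0.1636
[25.4 58.8] 35 -0.2433 -0.1721
[68.8 59.6] 40 -0.2429 -0.1369
[42.  76.2] 65 -0.2301 -0.1609
[ 35.5 225.9] 806 -0.0998 -0.1897
[317.1 222.5] 32 -0.1043 0.0701
[343.  222.9] 34 -0.104 0.0939
[469.4 257.8] 116 -0.0698 0.2156
[457.  267.9] 36 -0.0593 0.2054
[467.9 270.2] 70 -0.0569 0.2162
[ 38. 273.] 33 -0.052 -0.196
[459.8 281. ] 135 -0.0454 0.2101
[  3.7 287.8] 27 -0.036 -0.2322
[243.7 349.6] 387 0.0334 -0.0002
[307.6 350.1] 390 0.0337 0.0653
[ 48.3 371.1] 46 0.0609 -0.2054
[ 24.2 407.4] 303 0.1081 -0.2395
[ 37.9 400.2] 130 0.0984 -0.2229
0.25 [2.6, 70.2, 10.2, 158.7] 2.9691943127962084 111.80331753554502 [[2, 71], [9, 134], [0, 161]]
```

```bash
python3 - <<'E'
from h import *
im=cv2.imread("pics/w7.png");C=cam("wrist");h=cv2.cvtColor(im,cv2.COLOR_BGR2HSV).astype(int)
k=((h[...,0]>8)&(h[...,0]<28)&(h[...,1]>110)&(h[...,2]>40)).astype(np.uint8);k[:140]=0;k[260:]=0;k[:,:150]=0;k[:,420:]=0
n,l,s,c=cv2.connectedComponentsWithStats(k)
for i in range(1,n):
  if s[i,4]>8:
    w=ray(C,*c[i],.047)[:2]-M0; print(c[i],s[i,4],(w@SX).round(4),(w@SY).round(4))
E
```

```text
[334.0712 182.2135] 10155 -0.1409 0.0816
[223.5745 195.4468] 47 -0.1287 -0.0174
[248.2157 193.9412] 51 -0.1301 0.0048
[245.9194 201.2097] 62 -0.1233 0.0026
[219.5469 202.8281] 64 -0.1217 -0.0214
[313.9636 213.8727] 55 -0.1113 0.0646
[338.0893 213.9107] 56 -0.1113 0.0867
[317.058  222.4638] 69 -0.103 0.0677
[343.0972 222.7639] 72 -0.1028 0.0917
```

```bash
python3 -m jog '[{"dx":0.004,"dy":0.04,"dz":0,"ax":0,"ay":0,"az":0},{"dx":0.004,"dy":0.049,"dz":0.03,"ax":0,"ay":0,"az":0},{"dx":0.004,"dy":0.049,"dz":0.07,"ax":0,"ay":0,"az":0},{"dx":0.004,"dy":0.049,"dz":0.11,"ax":0,"ay":0,"az":0},{"dx":0.004,"dy":0.049,"dz":0.145,"ax":0,"ay":0,"az":0},{"dx":0.004,"dy":0.049,"dz":0.1595,"ax":0,"ay":0,"az":0},{"dx":0.004,"dy":0.049,"dz":0.1595,"ax":0,"ay":0,"az":0},{"dx":0.004,"dy":0.049,"dz":0.1595,"ax":0,"ay":0,"az":0}]' 1
python3 -m jog '[{"dx":-0.008,"dy":0,"dz":0,"ax":0,"ay":0,"az":0},{"dx":-0.016,"dy":0,"dz":0,"ax":0,"ay":0,"az":0},{"dx":-0.024,"dy":0,"dz":0,"ax":0,"ay":0,"az":0},{"dx":-0.031,"dy":0,"dz":0,"ax":0,"ay":0,"az":0},{"dx":-0.038,"dy":0,"dz":0,"ax":0,"ay":0,"az":0},{"dx":-0.044,"dy":0,"dz":0,"ax":0,"ay":0,"az":0},{"dx":-0.05,"dy":0,"dz":0,"ax":0,"ay":0,"az":0},{"dx":-0.054,"dy":0,"dz":0,"ax":0,"ay":0,"az":0},{"dx":-0.057,"dy":0,"dz":0,"ax":0,"ay":0,"az":0},{"dx":-0.057,"dy":0,"dz":0,"ax":0,"ay":0,"az":0}]'
python3 - <<'E'
from h import *
st=env.state();p=st["tcp_pos"][:2]-M0;print(st["tcp_pos"],p@SX,p@SY,st["wrist_force"])
E
```

```text
t: 18.47
tcp_pos: [0.3501, 0.3098, 0.0399]
eef_rot: [-0.001, -0.238, 0.971, -0.001]
wrist_force: [-0.9, -0.0, -0.1]
opening: 0.0
gripper_force: 0.0
t: 19.3
tcp_pos: [0.3999, 0.3375, 0.041]
eef_rot: [-0.001, -0.239, 0.971, -0.0]
wrist_force: [-3.3, -2.6, 3.0]
opening: 0.0003
gripper_force: 2.2
[0.3999 0.3375 0.041 ] -0.0785813920320752 0.07900475744411985 [-3.2963 -2.6167  3.0423]
```

Same arc as before.

```bash
python3 -m jog '[{"dx":-0.004,"dy":0,"dz":0,"ax":0,"ay":0,"az":0},{"dx":-0.006,"dy":0,"dz":-0.006,"ax":0,"ay":0,"az":0},{"dx":-0.009,"dy":0,"dz":-0.012,"ax":0,"ay":0,"az":0},{"dx":-0.013,"dy":0,"dz":-0.018,"ax":0,"ay":0,"az":0},{"dx":-0.017,"dy":0,"dz":-0.023,"ax":0,"ay":0,"az":0},{"dx":-0.021,"dy":0,"dz":-0.028,"ax":0,"ay":0,"az":0},{"dx":-0.026,"dy":0,"dz":-0.033,"ax":0,"ay":0,"az":0}]' 
python3 -m jog '[{"dx":-0.005,"dy":0,"dz":-0.004,"ax":0,"ay":0,"az":0},{"dx":-0.011,"dy":0,"dz":-0.008,"ax":0,"ay":0,"az":0},{"dx":-0.017,"dy":0,"dz":-0.011,"ax":0,"ay":0,"az":0},{"dx":-0.023,"dy":0,"dz":-0.014,"ax":0,"ay":0,"az":0}]'
python3 -m jog '[{"dx":-0.006,"dy":0,"dz":-0.002,"ax":0,"ay":0,"az":0},{"dx":-0.012,"dy":0,"dz":-0.003,"ax":0,"ay":0,"az":0},{"dx":-0.018,"dy":0,"dz":-0.004,"ax":0,"ay":0,"az":0},{"dx":-0.024,"dy":0,"dz":-0.004,"ax":0,"ay":0,"az":0},{"dx":-0.03,"dy":0,"dz":-0.004,"ax":0,"ay":0,"az":0},{"dx":-0.036,"dy":0,"dz":-0.005,"ax":0,"ay":0,"az":0},{"dx":-0.042,"dy":0,"dz":-0.005,"ax":0,"ay":0,"az":0},{"dx":-0.042,"dy":0,"dz":-0.005,"ax":0,"ay":0,"az":0},{"dx":-0.042,"dy":0,"dz":-0.005,"ax":0,"ay":0,"az":0}]' 
python3 -m jog '[{"dx":0,"dy":0,"dz":-0.04,"ax":0,"ay":0,"az":0},{"dx":-0.01,"dy":0,"dz":-0.08,"ax":0,"ay":0,"az":0},{"dx":-0.018,"dy":0,"dz":-0.12,"ax":0,"ay":0,"az":0},{"dx":-0.018,"dy":0,"dz":-0.13,"ax":0,"ay":0,"az":0},{"dx":-0.018,"dy":0,"dz":-0.13,"ax":0,"ay":0,"az":0},{"dx":-0.018,"dy":0,"dz":-0.13,"ax":0,"ay":0,"az":0},{"dx":-0.018,"dy":0,"dz":-0.13,"ax":0,"ay":0,"az":0},{"dx":-0.018,"dy":0,"dz":-0.13,"ax":0,"ay":0,"az":0}]' -1
cat >> h.py <<'E'
def upright():
    st=env.state();p=st["tcp_pos"][:2]-M0;print(st["tcp_pos"],(p@SX).round(4),(p@SY).round(4))
    im,C,o=studs(.089,box=(230,120,330,240)); cv2.imwrite("pics/up.png",im)
    for px,a,w in o: print(px,a,((w[:2]-M0)@SX).round(4),((w[:2]-M0)@SY).round(4))
E
python3 -c "
from h import *
upright()"
```

```text
t: 19.88
tcp_pos: [0.4228, 0.3495, 0.0747]
eef_rot: [-0.001, -0.239, 0.971, -0.0]
wrist_force: [-1.1, 0.2, 0.4]
opening: 0.0004
gripper_force: 0.1
t: 20.22
tcp_pos: [0.4443, 0.3607, 0.0882]
eef_rot: [0.0, -0.239, 0.971, 0.0]
wrist_force: [0.2, 0.4, 0.1]
opening: 0.0006
gripper_force: 0.3
t: 20.97
tcp_pos: [0.481, 0.3799, 0.0929]
eef_rot: [-0.0, -0.239, 0.971, -0.0]
wrist_force: [0.8, -0.4, 0.7]
opening: 0.0001
gripper_force: 0.0
t: 21.63
tcp_pos: [0.4959, 0.3877, 0.22]
eef_rot: [-0.002, -0.239, 0.971, -0.001]
wrist_force: [0.4, 0.8, 0.6]
opening: 0.0503
gripper_force: 0.0
[0.4959 0.3877 0.22  ] 0.0297 0.079
[265.1 160.8] 141 -0.0022 0.0703
[294.5 160.4] 145 -0.0026 0.0943
[266. 194.] 136 0.0257 0.0708
[294.4 193.6] 130 0.0254 0.0947
```

```bash
python3 -m jog '[{"dx":0.018,"dy":0.0035,"dz":0,"ax":0,"ay":0,"az":0},{"dx":0.018,"dy":0.0035,"dz":0.0,"ax":0,"ay":0,"az":0},{"dx":0.018,"dy":0.0035,"dz":0.03,"ax":0,"ay":0,"az":0},{"dx":0.018,"dy":0.0035,"dz":0.06,"ax":0,"ay":0,"az":0},{"dx":0.018,"dy":0.0035,"dz":0.09,"ax":0,"ay":0,"az":0},{"dx":0.018,"dy":0.0035,"dz":0.12,"ax":0,"ay":0,"az":0},{"dx":0.018,"dy":0.0035,"dz":0.15,"ax":0,"ay":0,"az":0},{"dx":0.018,"dy":0.0035,"dz":0.17,"ax":0,"ay":0,"az":0},{"dx":0.018,"dy":0.0035,"dz":0.17,"ax":0,"ay":0,"az":0},{"dx":0.018,"dy":0.0035,"dz":0.17,"ax":0,"ay":0,"az":0}]' -1
python3 -m jog '[{"dx":0,"dy":0,"dz":0,"ax":0,"ay":0,"az":0},{"dx":0,"dy":0,"dz":0,"ax":0,"ay":0,"az":0},{"dx":0,"dy":0,"dz":0,"ax":0,"ay":0,"az":0},{"dx":0,"dy":0,"dz":0,"ax":0,"ay":0,"az":0},{"dx":0,"dy":0,"dz":0,"ax":0,"ay":0,"az":0},{"dx":0,"dy":0,"dz":0,"ax":0,"ay":0,"az":0},{"dx":0,"dy":0,"dz":0,"ax":0,"ay":0,"az":0},{"dx":0,"dy":0,"dz":0,"ax":0,"ay":0,"az":0}]' 1
python3 -m jog '[{"dx":0,"dy":0,"dz":-0.02,"ax":0,"ay":0,"az":0},{"dx":0,"dy":0,"dz":-0.05,"ax":0,"ay":0,"az":0},{"dx":0,"dy":0,"dz":-0.09,"ax":0,"ay":0,"az":0},{"dx":0,"dy":0,"dz":-0.13,"ax":0,"ay":0,"az":0},{"dx":0,"dy":0,"dz":-0.147,"ax":0,"ay":0,"az":0},{"dx":0,"dy":0,"dz":-0.147,"ax":0,"ay":0,"az":0},{"dx":0,"dy":0,"dz":-0.147,"ax":0,"ay":0,"az":0}]' 
python3 - <<'E'
from h import *
row(.584,-.027,.195,91.3)
E
```

```text
t: 22.52
tcp_pos: [0.4784, 0.3823, 0.0514]
eef_rot: [-0.002, -0.239, 0.971, -0.001]
wrist_force: [-0.3, 0.6, 0.5]
opening: 0.0877
gripper_force: 0.0
t: 23.18
tcp_pos: [0.4793, 0.3831, 0.0535]
eef_rot: [0.0, -0.239, 0.971, 0.0]
wrist_force: [0.5, 0.7, 1.7]
opening: 0.0461
gripper_force: 29.9
t: 23.77
tcp_pos: [0.4794, 0.3831, 0.1999]
eef_rot: [0.0, -0.239, 0.971, 0.0]
wrist_force: [0.1, -0.2, -4.0]
opening: 0.0461
gripper_force: 29.9
d [ 0.0975 -0.4118  0.0048] a [ 0.   0.  26.3] mm/41.7: 10.1 deg rows 3.7
```

```bash
python3 -m jog '[{"dx":0.009,"dy":-0.037,"dz":0,"ax":0,"ay":0,"az":4},{"dx":0.018,"dy":-0.075,"dz":0,"ax":0,"ay":0,"az":8},{"dx":0.027,"dy":-0.113,"dz":0,"ax":0,"ay":0,"az":12},{"dx":0.036,"dy":-0.151,"dz":0,"ax":0,"ay":0,"az":16},{"dx":0.045,"dy":-0.19,"dz":0,"ax":0,"ay":0,"az":20},{"dx":0.054,"dy":-0.228,"dz":0,"ax":0,"ay":0,"az":24},{"dx":0.063,"dy":-0.266,"dz":0,"ax":0,"ay":0,"az":26.3},{"dx":0.072,"dy":-0.304,"dz":0,"ax":0,"ay":0,"az":26.3},{"dx":0.081,"dy":-0.342,"dz":0,"ax":0,"ay":0,"az":26.3},{"dx":0.09,"dy":-0.38,"dz":0,"ax":0,"ay":0,"az":26.3},{"dx":0.0975,"dy":-0.405,"dz":0.0,"ax":0,"ay":0,"az":26.3},{"dx":0.0975,"dy":-0.4118,"dz":0.0,"ax":0,"ay":0,"az":26.3}]' 
python3 -m jog '[{"dx":0,"dy":0,"dz":0,"ax":0,"ay":0,"az":0},{"dx":0,"dy":0,"dz":0,"ax":0,"ay":0,"az":0},{"dx":0,"dy":0,"dz":0,"ax":0,"ay":0,"az":0}]' 
python3 - <<'E'
from h import *
st=env.state();print(st["tcp_pos"])
z=st["tcp_pos"][2]+.0355
_,_,o=studs(z,box=(220,240,340,300))
for px,a,w in o: print(px,a,w)
row(.584,-.027,.077,91.3)
E
```

```text
t: 24.77
tcp_pos: [0.5827, -0.0315, 0.1953]
eef_rot: [-0.004, -0.009, 1.0, -0.001]
wrist_force: [0.2, 0.2, -3.4]
opening: 0.0459
gripper_force: 29.9
t: 25.02
tcp_pos: [0.5831, -0.0257, 0.1984]
eef_rot: [-0.001, -0.012, 1.0, 0.0]
wrist_force: [-0.3, -0.1, -3.0]
opening: 0.0459
gripper_force: 29.9
[ 0.5831 -0.0257  0.1984]
[244.5 271.3] 588 [ 0.5693 -0.0383  0.2339]
[305.7 270.7] 596 [ 0.5685 -0.0145  0.2339]
d [-0.0009 -0.0016  0.1221] a [ 0.  -0.1  0.1] mm/41.7: 2.9 deg rows 0.0
```

```bash
python3 -m jog '[{"dx":-0.001,"dy":-0.001,"dz":0.02,"ax":0,"ay":0,"az":0},{"dx":-0.001,"dy":-0.001,"dz":0.05,"ax":0,"ay":0,"az":0},{"dx":-0.001,"dy":-0.001,"dz":0.08,"ax":0,"ay":0,"az":0},{"dx":-0.001,"dy":-0.001,"dz":0.11,"ax":0,"ay":0,"az":0},{"dx":-0.001,"dy":-0.001,"dz":0.122,"ax":0,"ay":0,"az":0},{"dx":-0.001,"dy":-0.001,"dz":0.122,"ax":0,"ay":0,"az":0},{"dx":-0.001,"dy":-0.001,"dz":0.122,"ax":0,"ay":0,"az":0}]'
python3 -m jog '[{"dx":0,"dy":0,"dz":0.003,"ax":0,"ay":0,"az":0},{"dx":0,"dy":0,"dz":0.006,"ax":0,"ay":0,"az":0},{"dx":0,"dy":0,"dz":0.009,"ax":0,"ay":0,"az":0},{"dx":0,"dy":0,"dz":0.012,"ax":0,"ay":0,"az":0},{"dx":0,"dy":0,"dz":0.012,"ax":0,"ay":0,"az":0}]'
python3 -m jog '[{"dx":0,"dy":0,"dz":0.004,"ax":0,"ay":0,"az":0},{"dx":0,"dy":0,"dz":0.008,"ax":0,"ay":0,"az":0},{"dx":0,"dy":0,"dz":0.012,"ax":0,"ay":0,"az":0},{"dx":0,"dy":0,"dz":0.012,"ax":0,"ay":0,"az":0}]'
```

```text
t: 25.65
tcp_pos: [0.5847, -0.0272, 0.0786]
eef_rot: [-0.0, -0.012, 1.0, 0.0]
wrist_force: [0.1, 1.0, -2.6]
opening: 0.0456
gripper_force: 29.9
t: 26.07
tcp_pos: [0.5847, -0.0281, 0.0659]
eef_rot: [-0.0, -0.011, 1.0, 0.0]
wrist_force: [0.2, 0.2, -4.0]
opening: 0.0457
gripper_force: 29.9
t: 26.4
tcp_pos: [0.5842, -0.028, 0.0527]
eef_rot: [-0.001, -0.012, 1.0, 0.0]
wrist_force: [0.4, -0.4, -3.6]
opening: 0.0457
gripper_force: 29.9
```

```bash
python3 -m jog '[{"dx":0,"dy":0,"dz":0.004,"ax":0,"ay":0,"az":0},{"dx":0,"dy":0,"dz":0.008,"ax":0,"ay":0,"az":0},{"dx":0,"dy":0,"dz":0.01,"ax":0,"ay":0,"az":0},{"dx":0,"dy":0,"dz":0.011,"ax":0,"ay":0,"az":0},{"dx":0,"dy":0,"dz":0.011,"ax":0,"ay":0,"az":0}]'
```

```text
t: 26.82
tcp_pos: [0.5849, -0.028, 0.0444]
eef_rot: [0.0, -0.012, 1.0, -0.0]
wrist_force: [-3.6, 0.6, 3.7]
opening: 0.0459
gripper_force: 29.9
```

```bash
python3 -m jog '[{"dx":0,"dy":0,"dz":0.001,"ax":0,"ay":0,"az":0},{"dx":0,"dy":0,"dz":0.002,"ax":0,"ay":0,"az":0},{"dx":0,"dy":0,"dz":0.002,"ax":0,"ay":0,"az":0}]'
python3 -m jog '[{"dx":0,"dy":0,"dz":0,"ax":0,"ay":0,"az":0},{"dx":0,"dy":0,"dz":0,"ax":0,"ay":0,"az":0},{"dx":0,"dy":0,"dz":0,"ax":0,"ay":0,"az":0},{"dx":0,"dy":0,"dz":0,"ax":0,"ay":0,"az":0},{"dx":0,"dy":0,"dz":-0.04,"ax":0,"ay":0,"az":0},{"dx":0,"dy":0,"dz":-0.08,"ax":0,"ay":0,"az":0},{"dx":0,"dy":0,"dz":-0.12,"ax":0,"ay":0,"az":0},{"dx":0,"dy":0,"dz":-0.157,"ax":0,"ay":0,"az":0},{"dx":0,"dy":0,"dz":-0.157,"ax":0,"ay":0,"az":0},{"dx":0,"dy":0,"dz":-0.157,"ax":0,"ay":0,"az":0}]' -1
python3 - <<'E'
from h import *
st=env.state();print(st["tcp_pos"])
_,_,o=studs(.080,box=(230,150,330,250))
for px,a,w in o: print(px,a,w)
row(*(M0-.14*SX-.01*SY),.20,117.6)
E
```

```text
t: 27.07
tcp_pos: [0.5851, -0.0281, 0.0444]
eef_rot: [0.001, -0.012, 1.0, -0.0]
wrist_force: [-7.7, 0.7, 12.9]
opening: 0.046
gripper_force: 29.9
t: 27.9
tcp_pos: [0.5861, -0.0282, 0.2014]
eef_rot: [0.003, -0.012, 1.0, -0.0]
wrist_force: [-0.9, -0.5, -0.4]
opening: 0.0878
gripper_force: 0.0
[ 0.5861 -0.0282  0.2014]
[261.  182.2] 145 [ 0.5716 -0.0406  0.08  ]
[290.8 181.6] 134 [ 0.5706 -0.0166  0.08  ]
[261.6 214.7] 167 [ 0.5991 -0.0397  0.08  ]
[290.5 214.6] 119 [ 0.5984 -0.0159  0.08  ]
d [ 0.1924  0.2628 -0.0019] a [ -0.    0.1 -26.3] mm/41.7: 7.8 deg rows 3.7
```

```bash
python3 -m jog '[{"dx":0.192,"dy":0.263,"dz":0,"ax":0,"ay":0,"az":-26.3},{"dx":0.192,"dy":0.263,"dz":0,"ax":0,"ay":0,"az":-26.3},{"dx":0.192,"dy":0.263,"dz":0,"ax":0,"ay":0,"az":-26.3},{"dx":0.192,"dy":0.263,"dz":0,"ax":0,"ay":0,"az":-26.3},{"dx":0.192,"dy":0.263,"dz":0,"ax":0,"ay":0,"az":-26.3},{"dx":0.192,"dy":0.263,"dz":0,"ax":0,"ay":0,"az":-26.3},{"dx":0.192,"dy":0.263,"dz":0,"ax":0,"ay":0,"az":-26.3},{"dx":0.192,"dy":0.263,"dz":0,"ax":0,"ay":0,"az":-26.3},{"dx":0.192,"dy":0.263,"dz":0,"ax":0,"ay":0,"az":-26.3},{"dx":0.192,"dy":0.263,"dz":0,"ax":0,"ay":0,"az":-26.3}]' 1
python3 - <<'E'
from h import *
st=env.state();p=st["tcp_pos"][:2]-M0;print(st["tcp_pos"],p@SX,p@SY)
im,C=grab("wrist","w8");h=cv2.cvtColor(im,cv2.COLOR_BGR2HSV).astype(int)
k=((h[...,0]>8)&(h[...,0]<28)&(h[...,1]>110)&(h[...,2]>40)).astype(np.uint8);k[:140]=0;k[260:]=0;k[:,:150]=0;k[:,420:]=0
n,l,s,c=cv2.connectedComponentsWithStats(k)
for i in range(1,n):
  if s[i,4]>8:
    w=ray(C,*c[i],.047)[:2]-M0; print(c[i],s[i,4],(w@SX).round(4),(w@SY).round(4))
E
```

```text
t: 28.78
tcp_pos: [0.3853, 0.2312, 0.1959]
eef_rot: [-0.002, -0.241, 0.971, -0.0]
wrist_force: [-0.0, -0.4, 0.9]
opening: 0.0245
gripper_force: 0.0
[0.3853 0.2312 0.1959] -0.14079223299417548 -0.008314149709696676
[286.5238 169.6194] 10067 -0.1622 0.0011
[289.2157 202.9608] 51 -0.132 0.0039
[264.5625 204.6042] 48 -0.1303 -0.0183
[290.375  211.1562] 64 -0.1243 0.005
[263.7903 212.6452] 62 -0.1228 -0.019
```

```bash
python3 -m jog '[{"dx":0.014,"dy":0.001,"dz":0,"ax":0,"ay":0,"az":0},{"dx":0.014,"dy":0.001,"dz":0.03,"ax":0,"ay":0,"az":0},{"dx":0.014,"dy":0.001,"dz":0.07,"ax":0,"ay":0,"az":0},{"dx":0.014,"dy":0.001,"dz":0.11,"ax":0,"ay":0,"az":0},{"dx":0.014,"dy":0.001,"dz":0.145,"ax":0,"ay":0,"az":0},{"dx":0.014,"dy":0.001,"dz":0.158,"ax":0,"ay":0,"az":0},{"dx":0.014,"dy":0.001,"dz":0.158,"ax":0,"ay":0,"az":0},{"dx":0.014,"dy":0.001,"dz":0.158,"ax":0,"ay":0,"az":0}]' 1
python3 -m jog '[{"dx":-0.01,"dy":0,"dz":0,"ax":0,"ay":0,"az":0},{"dx":-0.02,"dy":0,"dz":0,"ax":0,"ay":0,"az":0},{"dx":-0.028,"dy":0,"dz":0,"ax":0,"ay":0,"az":0},{"dx":-0.036,"dy":0,"dz":0,"ax":0,"ay":0,"az":0},{"dx":-0.044,"dy":0,"dz":0,"ax":0,"ay":0,"az":0},{"dx":-0.052,"dy":0,"dz":0,"ax":0,"ay":0,"az":0},{"dx":-0.06,"dy":0,"dz":0,"ax":0,"ay":0,"az":0},{"dx":-0.066,"dy":0,"dz":0,"ax":0,"ay":0,"az":0},{"dx":-0.072,"dy":0,"dz":0,"ax":0,"ay":0,"az":0},{"dx":-0.076,"dy":0,"dz":0,"ax":0,"ay":0,"az":0},{"dx":-0.076,"dy":0,"dz":0,"ax":0,"ay":0,"az":0}]'
python3 - <<'E'
from h import *
st=env.state();p=st["tcp_pos"][:2]-M0;print(st["tcp_pos"],p@SX,p@SY,st["wrist_force"])
E
```

```text
t: 29.5
tcp_pos: [0.3739, 0.2234, 0.0389]
eef_rot: [-0.001, -0.238, 0.971, -0.0]
wrist_force: [0.3, -0.1, 0.8]
opening: 0.0006
gripper_force: 0.0
t: 30.42
tcp_pos: [0.4413, 0.26, 0.04]
eef_rot: [-0.001, -0.239, 0.971, -0.0]
wrist_force: [-2.3, -2.6, 2.3]
opening: 0.0004
gripper_force: 2.0
[0.4413 0.26   0.04  ] -0.07789863571299313 -0.008827578820130163 [-2.3334 -2.568   2.3167]
```

```bash
python3 -m jog '[{"dx":-0.004,"dy":0,"dz":0,"ax":0,"ay":0,"az":0},{"dx":-0.006,"dy":0,"dz":-0.006,"ax":0,"ay":0,"az":0},{"dx":-0.009,"dy":0,"dz":-0.012,"ax":0,"ay":0,"az":0},{"dx":-0.013,"dy":0,"dz":-0.018,"ax":0,"ay":0,"az":0},{"dx":-0.017,"dy":0,"dz":-0.023,"ax":0,"ay":0,"az":0},{"dx":-0.021,"dy":0,"dz":-0.028,"ax":0,"ay":0,"az":0},{"dx":-0.026,"dy":0,"dz":-0.033,"ax":0,"ay":0,"az":0}]' 
python3 -m jog '[{"dx":-0.005,"dy":0,"dz":-0.004,"ax":0,"ay":0,"az":0},{"dx":-0.011,"dy":0,"dz":-0.008,"ax":0,"ay":0,"az":0},{"dx":-0.017,"dy":0,"dz":-0.011,"ax":0,"ay":0,"az":0},{"dx":-0.023,"dy":0,"dz":-0.014,"ax":0,"ay":0,"az":0}]'
python3 -m jog '[{"dx":-0.006,"dy":0,"dz":-0.002,"ax":0,"ay":0,"az":0},{"dx":-0.012,"dy":0,"dz":-0.003,"ax":0,"ay":0,"az":0},{"dx":-0.018,"dy":0,"dz":-0.004,"ax":0,"ay":0,"az":0},{"dx":-0.024,"dy":0,"dz":-0.004,"ax":0,"ay":0,"az":0},{"dx":-0.03,"dy":0,"dz":-0.004,"ax":0,"ay":0,"az":0},{"dx":-0.036,"dy":0,"dz":-0.005,"ax":0,"ay":0,"az":0},{"dx":-0.042,"dy":0,"dz":-0.005,"ax":0,"ay":0,"az":0},{"dx":-0.042,"dy":0,"dz":-0.005,"ax":0,"ay":0,"az":0},{"dx":-0.042,"dy":0,"dz":-0.005,"ax":0,"ay":0,"az":0}]' 
python3 -m jog '[{"dx":0,"dy":0,"dz":-0.04,"ax":0,"ay":0,"az":0},{"dx":-0.01,"dy":0,"dz":-0.08,"ax":0,"ay":0,"az":0},{"dx":-0.018,"dy":0,"dz":-0.12,"ax":0,"ay":0,"az":0},{"dx":-0.018,"dy":0,"dz":-0.13,"ax":0,"ay":0,"az":0},{"dx":-0.018,"dy":0,"dz":-0.13,"ax":0,"ay":0,"az":0},{"dx":-0.018,"dy":0,"dz":-0.13,"ax":0,"ay":0,"az":0},{"dx":-0.018,"dy":0,"dz":-0.13,"ax":0,"ay":0,"az":0},{"dx":-0.018,"dy":0,"dz":-0.13,"ax":0,"ay":0,"az":0}]' -1
python3 -c "
from h import *
upright()"
```

```text
t: 31.0
tcp_pos: [0.4636, 0.2717, 0.0738]
eef_rot: [-0.001, -0.239, 0.971, -0.0]
wrist_force: [-4.9, -1.7, 4.6]
opening: 0.0002
gripper_force: 3.4
t: 31.33
tcp_pos: [0.4855, 0.2833, 0.0875]
eef_rot: [0.001, -0.239, 0.971, 0.0]
wrist_force: [0.5, 0.7, 0.5]
opening: 0.0001
gripper_force: 0.1
t: 32.08
tcp_pos: [0.522, 0.3023, 0.0918]
eef_rot: [-0.0, -0.239, 0.971, -0.0]
wrist_force: [-0.4, -0.4, 0.2]
opening: 0.0006
gripper_force: 0.0
t: 32.75
tcp_pos: [0.5369, 0.3101, 0.2191]
eef_rot: [-0.002, -0.239, 0.971, -0.001]
wrist_force: [-0.1, 1.8, -0.3]
opening: 0.0503
gripper_force: 0.0
[0.5369 0.3101 0.2191] 0.0301 -0.0087
[264.5 165.5] 144 0.0019 -0.0178
[293.8 165.1] 143 0.0015 0.0062
[265.3 198.6] 131 0.0298 -0.0174
[293.8 198.2] 133 0.0295 0.0066
```

```bash
python3 -m jog '[{"dx":0.0145,"dy":0.003,"dz":0,"ax":0,"ay":0,"az":0},{"dx":0.0145,"dy":0.003,"dz":0.0,"ax":0,"ay":0,"az":0},{"dx":0.0145,"dy":0.003,"dz":0.03,"ax":0,"ay":0,"az":0},{"dx":0.0145,"dy":0.003,"dz":0.06,"ax":0,"ay":0,"az":0},{"dx":0.0145,"dy":0.003,"dz":0.09,"ax":0,"ay":0,"az":0},{"dx":0.0145,"dy":0.003,"dz":0.12,"ax":0,"ay":0,"az":0},{"dx":0.0145,"dy":0.003,"dz":0.15,"ax":0,"ay":0,"az":0},{"dx":0.0145,"dy":0.003,"dz":0.169,"ax":0,"ay":0,"az":0},{"dx":0.0145,"dy":0.003,"dz":0.169,"ax":0,"ay":0,"az":0},{"dx":0.0145,"dy":0.003,"dz":0.169,"ax":0,"ay":0,"az":0}]' -1
python3 -m jog '[{"dx":0,"dy":0,"dz":0,"ax":0,"ay":0,"az":0},{"dx":0,"dy":0,"dz":0,"ax":0,"ay":0,"az":0},{"dx":0,"dy":0,"dz":0,"ax":0,"ay":0,"az":0},{"dx":0,"dy":0,"dz":0,"ax":0,"ay":0,"az":0},{"dx":0,"dy":0,"dz":0,"ax":0,"ay":0,"az":0},{"dx":0,"dy":0,"dz":0,"ax":0,"ay":0,"az":0},{"dx":0,"dy":0,"dz":0,"ax":0,"ay":0,"az":0},{"dx":0,"dy":0,"dz":0,"ax":0,"ay":0,"az":0}]' 1
python3 -m jog '[{"dx":0,"dy":0,"dz":-0.02,"ax":0,"ay":0,"az":0},{"dx":0,"dy":0,"dz":-0.05,"ax":0,"ay":0,"az":0},{"dx":0,"dy":0,"dz":-0.09,"ax":0,"ay":0,"az":0},{"dx":0,"dy":0,"dz":-0.13,"ax":0,"ay":0,"az":0},{"dx":0,"dy":0,"dz":-0.15,"ax":0,"ay":0,"az":0},{"dx":0,"dy":0,"dz":-0.15,"ax":0,"ay":0,"az":0},{"dx":0,"dy":0,"dz":-0.15,"ax":0,"ay":0,"az":0}]' 
python3 - <<'E'
from h import *
row(.5205,-.0292,.2,91.3)
E
```

```text
t: 33.63
tcp_pos: [0.5227, 0.306, 0.0515]
eef_rot: [-0.002, -0.239, 0.971, -0.0]
wrist_force: [-0.8, -0.2, 0.8]
opening: 0.0878
gripper_force: 0.0
t: 34.3
tcp_pos: [0.5237, 0.3066, 0.0535]
eef_rot: [0.0, -0.239, 0.971, 0.0]
wrist_force: [0.0, 0.1, 1.8]
opening: 0.0461
gripper_force: 29.9
t: 34.88
tcp_pos: [0.5238, 0.3067, 0.203]
eef_rot: [0.0, -0.239, 0.971, 0.0]
wrist_force: [0.8, 0.7, -4.8]
opening: 0.046
gripper_force: 29.9
d [ 0.1587 -0.296   0.0029] a [ 0.   0.1 26.3] mm/41.7: 8.1 deg rows 3.7
```

```bash
python3 -m jog '[{"dx":0.018,"dy":-0.033,"dz":0,"ax":0,"ay":0,"az":4},{"dx":0.036,"dy":-0.066,"dz":0,"ax":0,"ay":0,"az":8},{"dx":0.054,"dy":-0.099,"dz":0,"ax":0,"ay":0,"az":12},{"dx":0.072,"dy":-0.132,"dz":0,"ax":0,"ay":0,"az":16},{"dx":0.09,"dy":-0.165,"dz":0,"ax":0,"ay":0,"az":20},{"dx":0.108,"dy":-0.198,"dz":0,"ax":0,"ay":0,"az":24},{"dx":0.126,"dy":-0.231,"dz":0,"ax":0,"ay":0,"az":26.3},{"dx":0.144,"dy":-0.264,"dz":0,"ax":0,"ay":0,"az":26.3},{"dx":0.155,"dy":-0.287,"dz":0,"ax":0,"ay":0,"az":26.3},{"dx":0.1587,"dy":-0.296,"dz":0,"ax":0,"ay":0,"az":26.3},{"dx":0.1587,"dy":-0.296,"dz":0.0,"ax":0,"ay":0,"az":26.3},{"dx":0.1587,"dy":-0.296,"dz":0.0,"ax":0,"ay":0,"az":26.3}]' 
python3 -m jog '[{"dx":0,"dy":0,"dz":0,"ax":0,"ay":0,"az":0},{"dx":0,"dy":0,"dz":0,"ax":0,"ay":0,"az":0},{"dx":0,"dy":0,"dz":0,"ax":0,"ay":0,"az":0}]' 
python3 - <<'E'
from h import *
st=env.state();print(st["tcp_pos"])
z=st["tcp_pos"][2]+.0355
_,_,o=studs(z,box=(220,240,340,300))
for px,a,w in o: print(px,a,w)
row(.5208,-.029,.077,91.3)
E
```

```text
t: 35.88
tcp_pos: [0.5195, -0.0288, 0.2005]
eef_rot: [-0.002, -0.011, 1.0, 0.001]
wrist_force: [0.3, 0.1, -3.9]
opening: 0.046
gripper_force: 29.9
t: 36.13
tcp_pos: [0.5202, -0.0279, 0.2029]
eef_rot: [-0.0, -0.013, 1.0, 0.0]
wrist_force: [0.5, -0.2, -4.1]
opening: 0.0461
gripper_force: 29.9
[ 0.5202 -0.0279  0.2029]
[244.4 269.6] 589 [ 0.5056 -0.0405  0.2384]
[305.8 269.2] 605 [ 0.5048 -0.0168  0.2384]
d [-0.0005 -0.0009  0.1261] a [ 0.  -0.   0.1] mm/41.7: 3.0 deg rows 0.0
```

```bash
python3 -m jog '[{"dx":-0.0015,"dy":-0.001,"dz":0.02,"ax":0,"ay":0,"az":0},{"dx":-0.0015,"dy":-0.001,"dz":0.05,"ax":0,"ay":0,"az":0},{"dx":-0.0015,"dy":-0.001,"dz":0.08,"ax":0,"ay":0,"az":0},{"dx":-0.0015,"dy":-0.001,"dz":0.11,"ax":0,"ay":0,"az":0},{"dx":-0.0015,"dy":-0.001,"dz":0.126,"ax":0,"ay":0,"az":0},{"dx":-0.0015,"dy":-0.001,"dz":0.126,"ax":0,"ay":0,"az":0},{"dx":-0.0015,"dy":-0.001,"dz":0.126,"ax":0,"ay":0,"az":0}]'
python3 -m jog '[{"dx":0,"dy":0,"dz":0.003,"ax":0,"ay":0,"az":0},{"dx":0,"dy":0,"dz":0.006,"ax":0,"ay":0,"az":0},{"dx":0,"dy":0,"dz":0.009,"ax":0,"ay":0,"az":0},{"dx":0,"dy":0,"dz":0.012,"ax":0,"ay":0,"az":0},{"dx":0,"dy":0,"dz":0.012,"ax":0,"ay":0,"az":0}]'
python3 -m jog '[{"dx":0,"dy":0,"dz":0.004,"ax":0,"ay":0,"az":0},{"dx":0,"dy":0,"dz":0.008,"ax":0,"ay":0,"az":0},{"dx":0,"dy":0,"dz":0.012,"ax":0,"ay":0,"az":0},{"dx":0,"dy":0,"dz":0.012,"ax":0,"ay":0,"az":0}]'
```

```text
t: 36.77
tcp_pos: [0.5212, -0.0297, 0.0766]
eef_rot: [-0.001, -0.012, 1.0, 0.0]
wrist_force: [0.4, 1.0, -2.8]
opening: 0.0458
gripper_force: 29.9
t: 37.18
tcp_pos: [0.5216, -0.0303, 0.065]
eef_rot: [-0.0, -0.012, 1.0, -0.0]
wrist_force: [0.0, -0.1, -5.3]
opening: 0.046
gripper_force: 29.9
t: 37.52
tcp_pos: [0.5212, -0.0302, 0.0518]
eef_rot: [-0.001, -0.012, 1.0, 0.0]
wrist_force: [-0.3, 0.0, -4.9]
opening: 0.0457
gripper_force: 29.9
```

```bash
python3 -m jog '[{"dx":0,"dy":0,"dz":0.004,"ax":0,"ay":0,"az":0},{"dx":0,"dy":0,"dz":0.007,"ax":0,"ay":0,"az":0},{"dx":0,"dy":0,"dz":0.009,"ax":0,"ay":0,"az":0},{"dx":0,"dy":0,"dz":0.01,"ax":0,"ay":0,"az":0},{"dx":0,"dy":0,"dz":0.011,"ax":0,"ay":0,"az":0},{"dx":0,"dy":0,"dz":0.011,"ax":0,"ay":0,"az":0}]'
```

```text
t: 38.02
tcp_pos: [0.5218, -0.0302, 0.0444]
eef_rot: [0.0, -0.012, 1.0, -0.0]
wrist_force: [-7.4, 1.4, 8.5]
opening: 0.0458
gripper_force: 29.9
```

```bash
python3 -m jog '[{"dx":0,"dy":0,"dz":0,"ax":0,"ay":0,"az":0},{"dx":0,"dy":0,"dz":0,"ax":0,"ay":0,"az":0},{"dx":0,"dy":0,"dz":0,"ax":0,"ay":0,"az":0},{"dx":0,"dy":0,"dz":0,"ax":0,"ay":0,"az":0},{"dx":0,"dy":0,"dz":-0.04,"ax":0,"ay":0,"az":0},{"dx":0,"dy":0,"dz":-0.08,"ax":0,"ay":0,"az":0},{"dx":0,"dy":0,"dz":-0.12,"ax":0,"ay":0,"az":0},{"dx":0,"dy":0,"dz":-0.145,"ax":0,"ay":0,"az":0},{"dx":0,"dy":0,"dz":-0.145,"ax":0,"ay":0,"az":0},{"dx":0,"dy":0,"dz":-0.145,"ax":0,"ay":0,"az":0}]' -1
python3 - <<'E'
from h import *
st=env.state();print(st["tcp_pos"],st["eef_rot"]);np.save("near.npy",np.r_[st["tcp_pos"],st["eef_rot"]])
im,C,o=studs(.080,box=(230,150,330,250));cv2.imwrite("pics/near.png",im)
for px,a,w in o: print(px,a,w)
print("near pin expect",proj(C,[.4675,-.0295,.114]))
E
python3 -m jog '[{"dx":-0.04,"dy":0,"dz":0.0,"ax":0,"ay":0,"az":0},{"dx":-0.08,"dy":0,"dz":0,"ax":0,"ay":0,"az":0},{"dx":-0.12,"dy":0.002,"dz":0,"ax":0,"ay":0,"az":0},{"dx":-0.148,"dy":0.003,"dz":0.01,"ax":0,"ay":0,"az":0},{"dx":-0.148,"dy":0.003,"dz":0.01,"ax":0,"ay":0,"az":0},{"dx":-0.148,"dy":0.003,"dz":0.01,"ax":0,"ay":0,"az":0},{"dx":-0.148,"dy":0.003,"dz":0.01,"ax":0,"ay":0,"az":0}]'
python3 - <<'E'
from h import *
st=env.state();print(st["tcp_pos"],st["eef_rot"]);np.save("far.npy",np.r_[st["tcp_pos"],st["eef_rot"]])
im,C=grab("wrist","far")
print("far pin expect",proj(C,[.698,-.0245,.114]))
row(.376,-.316,.2,91)
E
```

```text
t: 38.85
tcp_pos: [0.5228, -0.0304, 0.1891]
eef_rot: [0.002, -0.012, 1.0, -0.0]
wrist_force: [-0.2, -0.1, -0.7]
opening: 0.0878
gripper_force: 0.0
[ 0.5228 -0.0304  0.1891] [ 0.0021 -0.0116  0.9999 -0.0003]
[260.3 184.7] 153 [ 0.5073 -0.0427  0.08  ]
[291.4 184.5] 151 [ 0.5066 -0.0188  0.08  ]
[261. 219.] 182 [ 0.5352 -0.0419  0.08  ]
[291.1 218.8] 139 [ 0.5344 -0.018   0.08  ]
near pin expect [[279.1844 137.1081]]
t: 39.48
tcp_pos: [0.6686, -0.0238, 0.175]
eef_rot: [-0.002, -0.012, 1.0, 0.0]
wrist_force: [0.3, -0.0, 0.4]
opening: 0.0878
gripper_force: 0.0
[ 0.6686 -0.0238  0.175 ] [-0.0019 -0.0116  0.9999  0.0001]
far pin expect [[273.7411 266.2088]]
d [ 0.2994 -0.2853 -0.023 ] a [ 0.  -0.1  0.3] mm/41.7: 9.9 deg rows 0.0
```

```bash
python3 - <<'E'
from h import *
S=cam("scene");D=cam("side")
def tri(*cp):
    r=[]
    for C,p in cp:
        o=C[3][:3,3]; d=ray(C,*p,0)-o; r.append((o,d/np.linalg.norm(d)))
    return np.linalg.solve(sum(np.eye(3)-np.outer(d,d) for o,d in r),sum((np.eye(3)-np.outer(d,d))@o for o,d in r))
print("handle",tri((S,(349,277)),(D,(190+375/4,150+18/4))))
print("psu corner bottoms",ray(S,332,335,0),ray(S,375,328,0),ray(S,325,300,.0), "top front", ray(D,190+305/4,150+45/4,.09),ray(D,190+385/4,150+75/4,.09))
E
```

```text
handle [ 0.5359 -0.2343  0.118 ]
psu corner bottoms [ 0.4693 -0.2922  0.    ] [ 0.5786 -0.3242  0.    ] [ 0.5137 -0.1893  0.    ] top front [ 0.5977 -0.2114  0.09  ] [ 0.5101 -0.1574  0.09  ]
```

```bash
python3 -m jog '[{"dx":0.025,"dy":-0.02,"dz":-0.025,"ax":0,"ay":0,"az":0},{"dx":0.3,"dy":-0.285,"dz":-0.025,"ax":0,"ay":0,"az":0},{"dx":0.3,"dy":-0.285,"dz":-0.025,"ax":0,"ay":0,"az":0},{"dx":0.3,"dy":-0.285,"dz":-0.025,"ax":0,"ay":0,"az":0},{"dx":0.3,"dy":-0.285,"dz":-0.025,"ax":0,"ay":0,"az":0},{"dx":0.3,"dy":-0.285,"dz":-0.025,"ax":0,"ay":0,"az":0},{"dx":0.3,"dy":-0.285,"dz":-0.025,"ax":0,"ay":0,"az":0},{"dx":0.3,"dy":-0.285,"dz":-0.025,"ax":0,"ay":0,"az":0},{"dx":0.3,"dy":-0.285,"dz":-0.025,"ax":0,"ay":0,"az":0},{"dx":0.3,"dy":-0.285,"dz":-0.025,"ax":0,"ay":0,"az":0},{"dx":0.3,"dy":-0.285,"dz":-0.025,"ax":0,"ay":0,"az":0},{"dx":0.3,"dy":-0.285,"dz":-0.025,"ax":0,"ay":0,"az":0}]'
python3 -m jog '[{"dx":0,"dy":0,"dz":0,"ax":0,"ay":0,"az":0},{"dx":0,"dy":0,"dz":0,"ax":0,"ay":0,"az":0},{"dx":0,"dy":0,"dz":0,"ax":0,"ay":0,"az":0}]' 
python3 - <<'E'
from h import *
st=env.state();print(st["tcp_pos"],st["eef_rot"]);np.save("plate.npy",np.r_[st["tcp_pos"],st["eef_rot"]])
im,C=grab("wrist","plate")
n=cv2.imread("pics/near.png")[80:200,220:340];f=cv2.imread("pics/far.png")[205:325,215:335]
up=lambda x:cv2.resize(x,(300,300),interpolation=cv2.INTER_CUBIC)
p=im[60:330,60:500]  # 440x270
o=np.vstack([up(n),up(f)]);p=cv2.resize(p,(500,307),interpolation=cv2.INTER_CUBIC)
canvas=np.zeros((600,800,3),np.uint8);canvas[:,:300]=o;canvas[:307,300:]=p
s,_=grab("side");canvas[320:600,300:800]=cv2.resize(s[140:240,180:360],(500,280),interpolation=cv2.INTER_CUBIC)
cv2.imwrite("pics/mos.png",canvas)
for d in models.masks_of("top_plate_grip","wrist"): 
    ys,xs=np.nonzero(d["region"]);print(d["confidence"],d["bbox"])
E
```

```text
t: 40.53
tcp_pos: [0.374, -0.3169, 0.2035]
eef_rot: [0.001, -0.009, 1.0, -0.001]
wrist_force: [0.1, -0.2, -0.8]
opening: 0.0878
gripper_force: 0.0
t: 40.78
tcp_pos: [0.3772, -0.3145, 0.2024]
eef_rot: [0.0, -0.013, 1.0, -0.0]
wrist_force: [0.3, -0.5, 0.3]
opening: 0.0877
gripper_force: 0.0
[ 0.3772 -0.3145  0.2024] [ 0.0003 -0.0127  0.9999 -0.0001]
0.89 [136.7, 144.2, 403.0, 220.8]
0.36 [551.1, 236.8, 560.0, 256.7]
```

View pics/mos.png

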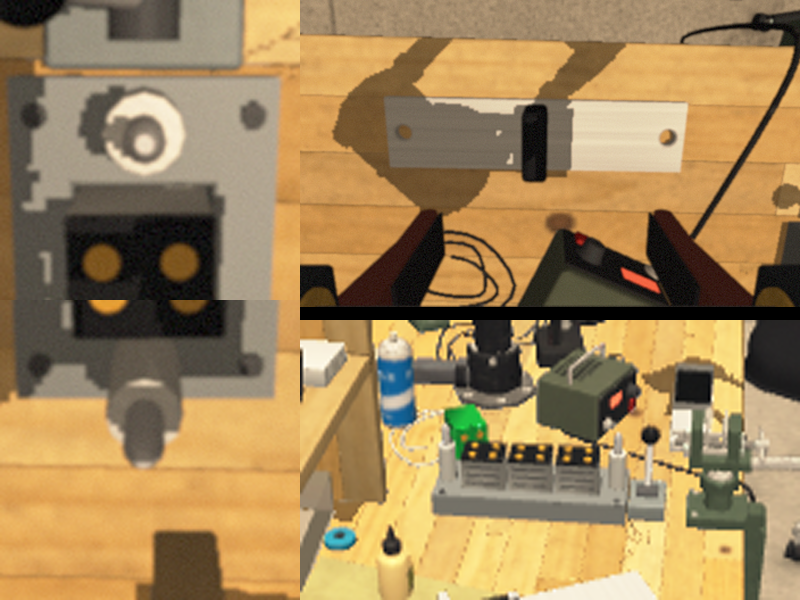

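```bash
python3 - <<'E'
from h import *
def camst(n):
    a=np.load(n+".npy");return cam("wrist",{"tcp_pos":a[:3],"eef_rot":a[3:]})
N=camst("near");F=camst("far");P=camst("plate")
for C,n,s,t in((N,"near",(277.6,132.8),(278.4,138.2)),(F,"far",(272.5,248.2),(272.3,266))):
    print(n,"shoulder",ray(C,*s,.084),"tip",ray(C,*t,.114))
im=cv2.imread("pics/plate.png");h=cv2.cvtColor(im,cv2.COLOR_BGR2HSV)[...,1].astype(float)
hs=[]
for u,v in((150.6,176.2),(383.9,180.6)):
    r=h[int(v)-9:int(v)+10,int(u)-9:int(u)+10];w=np.clip(r-np.median(r)-25,0,None);yy,xx=np.mgrid[int(v)-9:int(v)+10,int(u)-9:int(u)+10]
    c=((w*xx).sum()/w.sum(),(w*yy).sum()/w.sum());print(c,(w>0).sum());hs.append(ray(P,*c,.012)); print(hs[-1])
d=hs[1]-hs[0];print("mid",(hs[0]+hs[1])/2,np.linalg.norm(d),np.degrees(np.arctan2(d[1],d[0])))
print("bar",ray(P,266.8,185.9,.063),[ray(P,60+(u-300)/1.136,60+v/1.136,.063) for u,v in((522,143),(547,143),(535,105),(535,182))])
E
```

```text
near shoulder [ 0.4673 -0.0304  0.084 ] tip [ 0.4682 -0.03    0.114 ]
far shoulder [ 0.6973 -0.0256  0.084 ] tip [ 0.6979 -0.0255  0.114 ]
(np.float64(152.08167259786478), np.float64(175.51548042704627)) 111
[ 0.3731 -0.4378  0.012 ]
(np.float64(381.82355808285945), np.float64(179.8896831844029)) 117
[ 0.3717 -0.2086  0.012 ]
mid [ 0.3724 -0.3232  0.012 ] 0.22926426379469828 90.34915876803011
bar [ 0.3691 -0.3224  0.063 ] [array([ 0.3693, -0.3322,  0.063 ]), array([ 0.3688, -0.3133,  0.063 ]), array([ 0.3404, -0.3229,  0.063 ]), array([ 0.4001, -0.3218,  0.063 ])]
```

```bash
python3 -m jog '[{"dx":0.006,"dy":-0.008,"dz":0.03,"ax":0,"ay":0,"az":1.1},{"dx":0.006,"dy":-0.008,"dz":0.06,"ax":0,"ay":0,"az":1.1},{"dx":0.006,"dy":-0.008,"dz":0.09,"ax":0,"ay":0,"az":1.1},{"dx":0.006,"dy":-0.008,"dz":0.12,"ax":0,"ay":0,"az":1.1},{"dx":0.006,"dy":-0.008,"dz":0.15,"ax":0,"ay":0,"az":1.1},{"dx":0.006,"dy":-0.008,"dz":0.17,"ax":0,"ay":0,"az":1.1},{"dx":0.006,"dy":-0.008,"dz":0.174,"ax":0,"ay":0,"az":1.1},{"dx":0.006,"dy":-0.008,"dz":0.174,"ax":0,"ay":0,"az":1.1}]' -1
python3 -m jog '[{"dx":0,"dy":0,"dz":0,"ax":0,"ay":0,"az":0},{"dx":0,"dy":0,"dz":0,"ax":0,"ay":0,"az":0},{"dx":0,"dy":0,"dz":0,"ax":0,"ay":0,"az":0},{"dx":0,"dy":0,"dz":0,"ax":0,"ay":0,"az":0},{"dx":0,"dy":0,"dz":0,"ax":0,"ay":0,"az":0},{"dx":0,"dy":0,"dz":0,"ax":0,"ay":0,"az":0},{"dx":0,"dy":0,"dz":0,"ax":0,"ay":0,"az":0},{"dx":0,"dy":0,"dz":0,"ax":0,"ay":0,"az":0},{"dx":0,"dy":0,"dz":0,"ax":0,"ay":0,"az":0},{"dx":0,"dy":0,"dz":0,"ax":0,"ay":0,"az":0}]' 1
```

```text
t: 41.6
tcp_pos: [0.37, -0.3226, 0.0265]
eef_rot: [-0.001, -0.002, 1.0, 0.001]
wrist_force: [0.0, 1.1, 0.3]
opening: 0.0877
gripper_force: 0.0
t: 42.43
tcp_pos: [0.3704, -0.3238, 0.0281]
eef_rot: [-0.0, -0.002, 1.0, 0.0]
wrist_force: [0.5, 0.6, -0.1]
opening: 0.0245
gripper_force: 0.0
```

```bash
python3 -m jog '[{"dx":0,"dy":0,"dz":0,"ax":0,"ay":0,"az":0},{"dx":0,"dy":0,"dz":0,"ax":0,"ay":0,"az":0},{"dx":0,"dy":0,"dz":0,"ax":0,"ay":0,"az":0},{"dx":0,"dy":0,"dz":0,"ax":0,"ay":0,"az":0}]' 1
python3 -m jog '[{"dx":0,"dy":0,"dz":-0.01,"ax":0,"ay":0,"az":0},{"dx":0,"dy":0,"dz":-0.02,"ax":0,"ay":0,"az":0},{"dx":0,"dy":0,"dz":-0.04,"ax":0,"ay":0,"az":0},{"dx":0,"dy":0,"dz":-0.06,"ax":0,"ay":0,"az":0},{"dx":0,"dy":0,"dz":-0.06,"ax":0,"ay":0,"az":0},{"dx":0,"dy":0,"dz":-0.06,"ax":0,"ay":0,"az":0},{"dx":0,"dy":0,"dz":-0.06,"ax":0,"ay":0,"az":0}]'
python3 - <<'E'
from h import *
im,C=grab("wrist","held");st=env.state();print(st["tcp_pos"],st["eef_rot"])
h=cv2.cvtColor(im,cv2.COLOR_BGR2HSV)
print(proj(C,[st["tcp_pos"]+np.array([0,s*.116,-.014]) for s in(-1,1)]))
for x0 in (20,460):
    sub=h[220:300,x0:x0+80]; print(x0); 
    for y in range(0,80,5): print(''.join('#' if s>90 else ('o' if v<60 else '.') for s,v in zip(sub[y,::2,1],sub[y,::2,2])))
E
```

```text
t: 42.77
tcp_pos: [0.3704, -0.3237, 0.028]
eef_rot: [-0.0, -0.002, 1.0, 0.0]
wrist_force: [0.5, 0.5, 0.3]
opening: 0.02
gripper_force: 30.0
t: 43.35
tcp_pos: [0.3702, -0.3236, 0.0874]
eef_rot: [-0.0, -0.002, 1.0, 0.0]
wrist_force: [-0.2, -0.6, -4.0]
opening: 0.0201
gripper_force: 30.0
[ 0.3699 -0.3233  0.0867] [-0.0008 -0.0019  1.      0.0007]
[[ 58.3297 252.111 ]
 [493.9997 253.6107]]
20
###.....................................
####....................................
####....................................
#####...................................
#####...................................
######.............###..................
######............########..............
#######............########.............
#######..............#######............
########................................
########................................
#########...............................
#########...............................
##########..............................
##########..............................
###########.............................
460
..................................######
.................................#######
.................................#######
................................######oo
................................#####ooo
...............###.............####oooo#
...........#######.............##oooo.##
..........########.............ooooo####
.........######................ooo######
..............................oo########
..............................o#########
.............................###########
............................############
...........................#############
...........................#############
..........................##############
```

```bash
python3 - <<'E'
from h import *
im=cv2.imread("pics/held.png");C=cam("wrist");st=env.state();h=cv2.cvtColor(im,cv2.COLOR_BGR2HSV)[...,1]
hs=[]
for x0,x1 in((44,84),(472,500)):
    k=(h[235:275,x0:x1]>90).astype(np.uint8);n,l,s,c=cv2.connectedComponentsWithStats(k);i=1+np.argmax(s[1:,4])
    print(s[i],c[i]+[x0,235]);hs.append(c[i]+[x0,235])
z0=st["tcp_pos"][2]
for dz in(.014,.019,.022):
    a,b=[ray(C,*p,z0-dz) for p in hs];d=b-a;print(dz,(a+b)/2-st["tcp_pos"],np.linalg.norm(d),np.degrees(np.arctan2(d[1],d[0])))
print(st["tcp_pos"],st["eef_rot"]); row(.583,-.0277,.23,1.15)
E
```

```text
[ 12  10  19  19 248] [ 64.75   253.8065]
[  6  10  18  18 229] [486.7293 253.7336]
0.014 [-0.      0.0001 -0.014 ] 0.22406391997601785 90.19862105766533
0.019 [ 0.0021  0.0001 -0.019 ] 0.23040926414597995 90.19862105766533
0.022 [ 0.0034  0.0001 -0.022 ] 0.23421647064795725 90.19862105766533
[ 0.3699 -0.3233  0.0867] [-0.0008 -0.0019  1.      0.0007]
d [-0.214   0.295  -0.1432] a [-0.  -0.1 89.1] mm/41.7: 9.4 deg rows 12.4
```

```bash
python3 -m jog '[{"dx":0,"dy":0,"dz":-0.03,"ax":0,"ay":0,"az":0},{"dx":0,"dy":0,"dz":-0.065,"ax":0,"ay":0,"az":0},{"dx":0,"dy":0,"dz":-0.1,"ax":0,"ay":0,"az":0},{"dx":0,"dy":0,"dz":-0.13,"ax":0,"ay":0,"az":0},{"dx":0,"dy":0,"dz":-0.143,"ax":0,"ay":0,"az":0},{"dx":0,"dy":0,"dz":-0.143,"ax":0,"ay":0,"az":0}]'
python3 -m jog '[{"dx":-0.015,"dy":0.02,"dz":0,"ax":0,"ay":0,"az":6},{"dx":-0.033,"dy":0.045,"dz":0,"ax":0,"ay":0,"az":12},{"dx":-0.052,"dy":0.072,"dz":0,"ax":0,"ay":0,"az":19},{"dx":-0.071,"dy":0.099,"dz":0,"ax":0,"ay":0,"az":26},{"dx":-0.09,"dy":0.126,"dz":0,"ax":0,"ay":0,"az":33},{"dx":-0.11,"dy":0.153,"dz":0,"ax":0,"ay":0,"az":40},{"dx":-0.13,"dy":0.18,"dz":0,"ax":0,"ay":0,"az":47},{"dx":-0.15,"dy":0.208,"dz":0,"ax":0,"ay":0,"az":54},{"dx":-0.17,"dy":0.236,"dz":0,"ax":0,"ay":0,"az":61},{"dx":-0.187,"dy":0.26,"dz":0,"ax":0,"ay":0,"az":68},{"dx":-0.202,"dy":0.282,"dz":0,"ax":0,"ay":0,"az":75},{"dx":-0.213,"dy":0.298,"dz":0,"ax":0,"ay":0,"az":82}]'
python3 - <<'E'
from h import *
row(.583,-.0252,.16,1.15)
E
```

```text
t: 43.9
tcp_pos: [0.3712, -0.3246, 0.2342]
eef_rot: [0.002, -0.002, 1.0, -0.002]
wrist_force: [-0.1, 0.0, -3.3]
opening: 0.0198
gripper_force: 30.0
t: 44.9
tcp_pos: [0.5825, -0.0225, 0.2272]
eef_rot: [-0.002, 0.651, 0.759, -0.001]
wrist_force: [0.1, 0.2, -3.5]
opening: 0.0201
gripper_force: 30.0
d [-0.0028  0.0004  0.0672] a [-0.3 -0.1  7.6] mm/41.7: 1.6 deg rows 1.1
```

```bash
python3 -m jog '[{"dx":-0.0025,"dy":0.0004,"dz":0,"ax":0,"ay":0,"az":4},{"dx":-0.0025,"dy":0.0004,"dz":0.02,"ax":0,"ay":0,"az":7.6},{"dx":-0.0025,"dy":0.0004,"dz":0.04,"ax":0,"ay":0,"az":7.6},{"dx":-0.0025,"dy":0.0004,"dz":0.055,"ax":0,"ay":0,"az":7.6},{"dx":-0.0025,"dy":0.0004,"dz":0.065,"ax":0,"ay":0,"az":7.6},{"dx":-0.0025,"dy":0.0004,"dz":0.065,"ax":0,"ay":0,"az":7.6},{"dx":-0.0025,"dy":0.0004,"dz":0.065,"ax":0,"ay":0,"az":7.6},{"dx":-0.0025,"dy":0.0004,"dz":0.065,"ax":0,"ay":0,"az":7.6}]'
python3 - <<'E'
from h import *
row(.583,-.0252,.15,1.15)
im,C=grab("wrist","ins");st=env.state();T=st["tcp_pos"];q=st["eef_rot"];Mx=R.from_quat([q[1],q[2],q[3],q[0]]).as_matrix()
h=cv2.cvtColor(im,cv2.COLOR_BGR2HSV);crops=[]
for s in(-1,1):
    p=proj(C,T+Mx@np.array([-.0025,s*.116,.0145]))[0];print("hole",p,"pin tip",proj(C,[[.698,-.0252,.114],[.4675,-.0298,.114]]))
    u,v=p.astype(int);u0=min(max(u-40,0),480);v0=v-40;crops.append(cv2.resize(im[v0:v0+80,u0:u0+80],(400,400),interpolation=cv2.INTER_CUBIC));print("crop",u0,v0)
cv2.imwrite("pics/ins2.png",np.hstack(crops))
E
```

```text
t: 45.57
tcp_pos: [0.5833, -0.0275, 0.1666]
eef_rot: [0.0, 0.698, 0.716, 0.0]
wrist_force: [0.6, -0.4, -3.9]
opening: 0.0196
gripper_force: 30.0
d [ 0.0023 -0.0002  0.0166] a [0.  0.  0.3] mm/41.7: 0.4 deg rows 0.0
hole [ 58.6892 257.6283] pin tip [[456.7842 229.5645]
 [ 92.9595 227.9095]]
crop 18 217
hole [494.636  257.7923] pin tip [[456.7842 229.5645]
 [ 92.9595 227.9095]]
crop 454 217
```

```bash
python3 -m jog '[{"dx":0.0023,"dy":0,"dz":0.01,"ax":0,"ay":0,"az":0.3},{"dx":0.0023,"dy":0,"dz":0.02,"ax":0,"ay":0,"az":0.3},{"dx":0.0023,"dy":0,"dz":0.025,"ax":0,"ay":0,"az":0.3},{"dx":0.0023,"dy":0,"dz":0.025,"ax":0,"ay":0,"az":0.3},{"dx":0.0023,"dy":0,"dz":0.025,"ax":0,"ay":0,"az":0.3}]'
python3 - <<'E'
from h import *
row(.583,-.0252,.13,1.15);print(env.state()["moment"])
im,C=grab("wrist","ins3")
st=env.state();T=st["tcp_pos"];q=st["eef_rot"];Mx=R.from_quat([q[1],q[2],q[3],q[0]]).as_matrix()
for s in(-1,1):
    p=proj(C,T+Mx@np.array([-.0025,s*.116,.0145]))[0];u,v=p.astype(int);print(p,proj(C,[.583+.1153*s,-.0275+.0023*s,.114]))
    h=cv2.cvtColor(im,cv2.COLOR_BGR2HSV)[v-20:v+20,u-24:u+24]
    for y in range(0,40,2): print(' '.join('%3d'%a for a in h[y,::2,2]))
E
```

```text
t: 46.03
tcp_pos: [0.5826, -0.0251, 0.1402]
eef_rot: [-0.001, 0.7, 0.714, -0.001]
wrist_force: [-0.2, 1.1, -2.8]
opening: 0.0198
gripper_force: 30.0
d [-0.0001  0.0004  0.0102] a [-0.1 -0.  -0. ] mm/41.7: 0.2 deg rows 0.0
[-0.0653  0.0441  0.0533]
[ 58.7661 257.7037] [[ 72.7985 248.4027]]
229 229 230 228 229 227 228 229 228 229 231 229 229 231 229 230 228 229 229 230 229 230 229 230
231 230 230 230 228 230 229 229 226 231 228 230 229 230 230 230 230 229 230 229 228 230 228 229
171 172 172 171 185 229 232 230 231 232 231 231 230 230 229 229 230 231 230 230 229 231 229 231
125 125 124 128 127 214 230 232 231 228 224 212 219 228 232 228 229 228 230 230 228 228 229 229
123 126 121 121 124 154 168 166 166 149 149 122 126 151 177 208 228 228 229 229 229 228 229 228
122 118 123 126 124 123 117 109 101  91  91  91  95  89  86 119 176 219 229 229 230 228 231 229
124 116 122 123 120 118 107 104  91  86  89  93  93  84  81 105 123 141 162 166 166 169 165 162
117 118 118 119 120 107 107  94  89  85  85  91  87  85  99 120 124 122 115 116 119 118 118 118
117 120 115 120 118 109 104  87  83  82  8
[... 2371 characters left out ...]
 191 191 217 222 222 221 223
225 227 223 223 188 143 124 121 112 113 114 111 112 106 111 148 192 196 209 224 223 224 222 225
226 226 228 224 210 179 124 116 116 108  98 107 112 115 161 203 204 206 223 227 225 225 225 225
226 228 228 227 224 208 174 143 132 124 115 127 148 185 203 207 212 221 225 225 227 226 227 225
225 225 225 224 222 220 210 204 192 191 194 197 207 208 210 216 224 224 223 223 224 224 226 224
222 222 224 221 222 222 220 215 211 210 209 207 211 213 221 223 222 224 224 222 224 222 220 224
222 223 224 221 222 222 224 223 222 221 220 221 223 222 221 222 223 223 224 222 223 223 224 226
221 221 221 221 222 223 222 222 222 222 222 223 222 224 223 223 222 223 223 224 223 224 223 224
```

```bash
python3 -m jog '[{"dx":0,"dy":0,"dz":0.003,"ax":0,"ay":0,"az":0},{"dx":0,"dy":0,"dz":0.006,"ax":0,"ay":0,"az":0},{"dx":0,"dy":0,"dz":0.008,"ax":0,"ay":0,"az":0},{"dx":0,"dy":0,"dz":0.008,"ax":0,"ay":0,"az":0},{"dx":0,"dy":0,"dz":0.008,"ax":0,"ay":0,"az":0}]'
python3 -c "
from h import *
print(env.state()['moment'])"
```

```text
t: 46.5
tcp_pos: [0.5829, -0.0251, 0.1329]
eef_rot: [-0.0, 0.7, 0.714, -0.0]
wrist_force: [0.3, -0.4, -3.6]
opening: 0.02
gripper_force: 30.0
[-0.0296  0.0429 -0.0237]
```

```bash
python3 -m jog '[{"dx":0,"dy":0,"dz":0.003,"ax":0,"ay":0,"az":0},{"dx":0,"dy":0,"dz":0.006,"ax":0,"ay":0,"az":0},{"dx":0,"dy":0,"dz":0.008,"ax":0,"ay":0,"az":0},{"dx":0,"dy":0,"dz":0.01,"ax":0,"ay":0,"az":0},{"dx":0,"dy":0,"dz":0.01,"ax":0,"ay":0,"az":0}]'
python3 -c "
from h import *
print(env.state()['moment'])"
```

```text
t: 46.92
tcp_pos: [0.5828, -0.0251, 0.1224]
eef_rot: [-0.0, 0.7, 0.714, -0.0]
wrist_force: [-0.4, -0.7, -3.4]
opening: 0.0197
gripper_force: 30.0
[-0.0416  0.0642 -0.0461]
```

```bash
python3 -m jog '[{"dx":0,"dy":0,"dz":0.003,"ax":0,"ay":0,"az":0},{"dx":0,"dy":0,"dz":0.006,"ax":0,"ay":0,"az":0},{"dx":0,"dy":0,"dz":0.009,"ax":0,"ay":0,"az":0},{"dx":0,"dy":0,"dz":0.011,"ax":0,"ay":0,"az":0},{"dx":0,"dy":0,"dz":0.011,"ax":0,"ay":0,"az":0}]'
python3 -m jog '[{"dx":0,"dy":0,"dz":0.001,"ax":0,"ay":0,"az":0},{"dx":0,"dy":0,"dz":0.002,"ax":0,"ay":0,"az":0},{"dx":0,"dy":0,"dz":0.002,"ax":0,"ay":0,"az":0}]'
python3 -c "
from h import *
print(env.state()['moment'])"
```

```text
t: 47.33
tcp_pos: [0.5828, -0.0251, 0.1113]
eef_rot: [-0.0, 0.7, 0.714, -0.0]
wrist_force: [-0.4, -0.2, -3.2]
opening: 0.0198
gripper_force: 30.0
t: 47.58
tcp_pos: [0.583, -0.0251, 0.11]
eef_rot: [-0.0, 0.7, 0.714, -0.0]
wrist_force: [-0.3, -0.1, -2.2]
opening: 0.0198
gripper_force: 30.0
[-0.1078  0.0563  0.0052]
```

```bash
python3 -m jog '[{"dx":0,"dy":0,"dz":0.001,"ax":0,"ay":0,"az":0},{"dx":0,"dy":0,"dz":0.002,"ax":0,"ay":0,"az":0},{"dx":0,"dy":0,"dz":0.002,"ax":0,"ay":0,"az":0}]'
python3 -m jog '[{"dx":0,"dy":0,"dz":0.001,"ax":0,"ay":0,"az":0},{"dx":0,"dy":0,"dz":0.001,"ax":0,"ay":0,"az":0}]'
python3 -c "
from h import *
print(env.state()['moment'])"
```

```text
t: 47.83
tcp_pos: [0.5832, -0.0251, 0.1091]
eef_rot: [0.0, 0.7, 0.714, 0.0]
wrist_force: [-0.7, 0.2, 1.6]
opening: 0.02
gripper_force: 30.0
t: 48.0
tcp_pos: [0.5832, -0.0251, 0.1091]
eef_rot: [0.001, 0.7, 0.714, 0.0]
wrist_force: [-2.3, 0.2, 6.4]
opening: 0.0195
gripper_force: 30.0
[-0.0057  0.8717 -0.0376]
```

```bash
python3 -m jog '[{"dx":0,"dy":0,"dz":0,"ax":0,"ay":0,"az":0},{"dx":0,"dy":0,"dz":0,"ax":0,"ay":0,"az":0},{"dx":0,"dy":0,"dz":0,"ax":0,"ay":0,"az":0},{"dx":0,"dy":0,"dz":0,"ax":0,"ay":0,"az":0},{"dx":0,"dy":0,"dz":0,"ax":0,"ay":0,"az":0},{"dx":0,"dy":0,"dz":-0.03,"ax":0,"ay":0,"az":0},{"dx":0,"dy":0,"dz":-0.07,"ax":0,"ay":0,"az":0},{"dx":0,"dy":0,"dz":-0.11,"ax":0,"ay":0,"az":0},{"dx":0,"dy":0,"dz":-0.11,"ax":0,"ay":0,"az":0}]' -1
python3 - <<'E'
from h import *
print(env.state()["joints"])
S=cam("scene");D=cam("side")
a,_=grab("scene","sc9");b,_=grab("side","sd9")
def tri(*cp):
    r=[]
    for C,p in cp:
        o=C[3][:3,3]; d=ray(C,*p,0)-o; r.append((o,d/np.linalg.norm(d)))
    return np.linalg.solve(sum(np.eye(3)-np.outer(d,d) for o,d in r),sum((np.eye(3)-np.outer(d,d))@o for o,d in r))
def ball(im,C):
    u,v=proj(C,[.4274,-.0632,.094])[0].astype(int);g=im[v-9:v+10,u-9:u+10].max(2);k=(g<55).astype(np.uint8);n,l,s,c=cv2.connectedComponentsWithStats(k);i=1+np.argmax(s[1:,4]);return c[i]+[u-9,v-9],s[i]
pa,pb=ball(a,S),ball(b,D);print(pa,pb,tri((S,pa[0]),(D,pb[0])))
row(.428,-.12,.22,1.15); row(.428,-.12,.22,91)
E
```

```text
t: 48.75
tcp_pos: [0.5854, -0.0253, 0.2271]
eef_rot: [0.005, 0.7, 0.714, 0.004]
wrist_force: [1.1, -1.4, 1.8]
opening: 0.0768
gripper_force: 0.0
[-0.1013  0.0409  1.2753  0.      1.8115 -0.1212]
(array([275.3   , 255.6833]), array([ 5,  5,  9, 10, 60], dtype=int32)) (array([305.5, 181. ]), array([ 7,  8,  6,  5, 26], dtype=int32)) [ 0.4277 -0.0624  0.094 ]
d [-0.0916 -0.1579 -0.0009] a [ 0.3  0.  -0. ] mm/41.7: 4.4 deg rows 0.0
d [-0.0916 -0.1579 -0.0009] a [  0.2   0.3 -89.9] mm/41.7: 4.4 deg rows 12.6
```

```bash
python3 -m jog '[{"dx":-0.008,"dy":-0.014,"dz":0,"ax":0,"ay":0,"az":-6},{"dx":-0.016,"dy":-0.028,"dz":0,"ax":0,"ay":0,"az":-13},{"dx":-0.024,"dy":-0.042,"dz":0,"ax":0,"ay":0,"az":-20},{"dx":-0.032,"dy":-0.056,"dz":0,"ax":0,"ay":0,"az":-27},{"dx":-0.04,"dy":-0.07,"dz":0,"ax":0,"ay":0,"az":-34},{"dx":-0.048,"dy":-0.084,"dz":0,"ax":0,"ay":0,"az":-41},{"dx":-0.056,"dy":-0.098,"dz":0,"ax":0,"ay":0,"az":-48},{"dx":-0.065,"dy":-0.112,"dz":0,"ax":0,"ay":0,"az":-55},{"dx":-0.075,"dy":-0.13,"dz":0,"ax":0,"ay":0,"az":-62},{"dx":-0.085,"dy":-0.145,"dz":0,"ax":0,"ay":0,"az":-69},{"dx":-0.0916,"dy":-0.158,"dz":0,"ax":0,"ay":0,"az":-76},{"dx":-0.0916,"dy":-0.158,"dz":0,"ax":0,"ay":0,"az":-83}]' 1
python3 -m jog '[{"dx":0,"dy":0,"dz":0,"ax":0,"ay":0,"az":-6.9},{"dx":0,"dy":0,"dz":0,"ax":0,"ay":0,"az":-6.9},{"dx":0,"dy":0,"dz":0,"ax":0,"ay":0,"az":-6.9}]'
python3 - <<'E'
from h import *
row(.428,-.12,.075,91.1)
E
```

```text
t: 49.85
tcp_pos: [0.4248, -0.1207, 0.2153]
eef_rot: [-0.001, 0.049, 0.999, 0.0]
wrist_force: [-0.0, 0.2, -0.0]
opening: 0.0111
gripper_force: 0.0
t: 50.1
tcp_pos: [0.4265, -0.1197, 0.2155]
eef_rot: [-0.001, -0.007, 1.0, 0.0]
wrist_force: [0.1, -0.2, -0.2]
opening: 0.0004
gripper_force: 0.0
d [-0.0019 -0.0004  0.1405] a [ 0.1 -0.1 -0.3] mm/41.7: 3.4 deg rows 0.0
```

```bash
python3 - <<'E'
from h import *
a,S=grab("scene");b,D=grab("side")
c=np.zeros((600,800,3),np.uint8)
x=cv2.resize(a[195:295,250:383],(798,600),interpolation=cv2.INTER_CUBIC);y=cv2.resize(b[160:220,215:335],(800,400),interpolation=cv2.INTER_CUBIC)
c=np.vstack([cv2.resize(b[155:220,215:335],(554,300),interpolation=cv2.INTER_CUBIC),cv2.resize(a[205:290,245:402],(554,300),interpolation=cv2.INTER_CUBIC)])
cv2.imwrite("pics/fin.png",c)
Pc=np.array([.583,-.0277,0]);fy=np.array([-1,-.02,0]);fx=np.array([-.02,1,0])
for n,C,o,s in(("side",D,(215,155),554/120),("scene",S,(245,205),554/157)):
    for e in(-.13,.13): print(n,e,[((proj(C,Pc+e*fy+w*fx+[0,0,.094])[0]-o)*s).round(0) for w in(-.031,.031)],[((proj(C,Pc+e/.13*.116*fy+[0,0,.114])[0]-o)*s).round(0)])
E
```

```text
side -0.13 [array([ 71., 102.]), array([ 56., 140.])] [array([ 79., 100.])]
side 0.13 [array([386., 119.]), array([381., 158.])] [array([367., 115.])]
scene -0.13 [array([410.,  62.]), array([366.,  20.])] [array([377.,  27.])]
scene 0.13 [array([136., 167.]), array([ 98., 118.])] [array([133., 118.])]
```

View pics/fin.png

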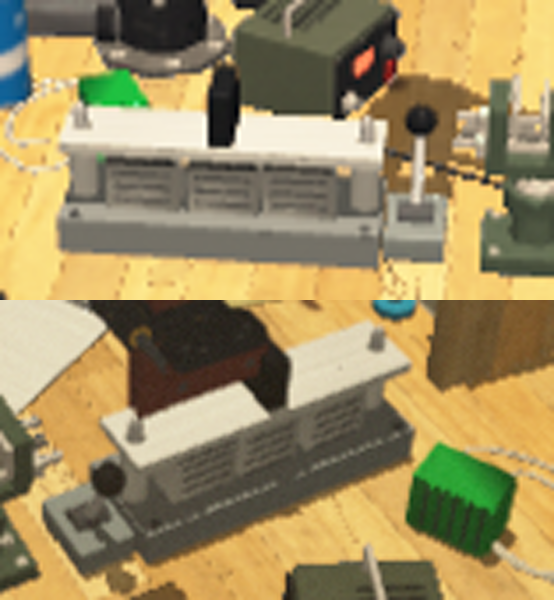

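```bash
python3 -m jog '[{"dx":-0.001,"dy":0.0,"dz":0.04,"ax":0,"ay":0,"az":0},{"dx":-0.001,"dy":0.0,"dz":0.08,"ax":0,"ay":0,"az":0},{"dx":-0.001,"dy":0.0,"dz":0.12,"ax":0,"ay":0,"az":0},{"dx":-0.001,"dy":0.0,"dz":0.138,"ax":0,"ay":0,"az":0},{"dx":-0.001,"dy":0.0,"dz":0.138,"ax":0,"ay":0,"az":0}]'
python3 -m jog '[{"dx":0,"dy":0.012,"dz":0,"ax":0,"ay":0,"az":0},{"dx":0,"dy":0.024,"dz":0,"ax":0,"ay":0,"az":0},{"dx":0,"dy":0.036,"dz":0,"ax":0,"ay":0,"az":0},{"dx":0,"dy":0.048,"dz":0,"ax":0,"ay":0,"az":0},{"dx":0,"dy":0.058,"dz":0,"ax":0,"ay":0,"az":0},{"dx":0,"dy":0.068,"dz":0,"ax":0,"ay":0,"az":0},{"dx":0,"dy":0.078,"dz":0,"ax":0,"ay":0,"az":0},{"dx":0,"dy":0.086,"dz":0,"ax":0,"ay":0,"az":0},{"dx":0,"dy":0.092,"dz":0,"ax":0,"ay":0,"az":0},{"dx":0,"dy":0.092,"dz":0,"ax":0,"ay":0,"az":0}]'
```

```text
t: 50.62
tcp_pos: [0.4248, -0.1185, 0.0731]
eef_rot: [-0.005, -0.008, 1.0, 0.002]
wrist_force: [-0.3, -0.1, -0.4]
opening: 0.0002
gripper_force: 0.0
t: 51.45
tcp_pos: [0.4261, -0.0266, 0.079]
eef_rot: [-0.0, -0.01, 1.0, 0.0]
wrist_force: [0.1, -0.0, 0.1]
opening: 0.0005
gripper_force: 0.0
```

Push on in small steps until the stop is felt.

```bash
python3 -m jog '[{"dx":0,"dy":0.003,"dz":0,"ax":0,"ay":0,"az":0},{"dx":0,"dy":0.006,"dz":0,"ax":0,"ay":0,"az":0},{"dx":0,"dy":0.008,"dz":0,"ax":0,"ay":0,"az":0},{"dx":0,"dy":0.008,"dz":0,"ax":0,"ay":0,"az":0}]'
python3 - <<'E'
from h import *
S=cam("scene");D=cam("side")
a,_=grab("scene");b,_=grab("side","sd10")
for im,C,n in((a,S,"scene"),(b,D,"side")):
    for r in(.3,.4,.5,.6,.7): pass
    print(n,[proj(C,[.4277,-.031+.08*np.sin(t),.022+.08*np.cos(t)])[0].round(1) for t in(-.5,.3,.4,.5)])
g=b.max(2);print(g[168:200:1,292:318:1][::2,::2])
E
```

```text
t: 51.78
tcp_pos: [0.426, -0.0196, 0.079]
eef_rot: [-0.0, -0.009, 1.0, 0.0]
wrist_force: [-0.6, -0.1, 0.1]
opening: 0.0007
gripper_force: 0.0
scene [array([276.5, 257.8]), array([266.1, 241.9]), array([264.8, 240.9]), array([263.7, 240.2])]
side [array([305.6, 180.5]), array([304.6, 187.4]), array([304.4, 189.1]), array([304.2, 190.9])]
[[254 255  32  61  63 121  46  39  40  95  58  57 244]
 [255  96 109  75  61  61  61  61  62  61  62  61 232]
 [ 30  32  47  62  60  87  60  59  61  56  75  61 247]
 [ 31  33  53  43  44  43  42  45  45  45  48  45 246]
 [141  79 107  90  86  87  85  84  83  83  84  85 246]
 [125 241  89  79  89  89  89  88  89  92  87  92 245]
 [232 170  89  87  89  88  89  89  89  89  65  92 187]
 [134 143 105 146 156 120  86  89  88  86 129 140 171]
 [137 178 125 162 240 160  88  88 125 242 241 196 122]
 [242 229 137 184 165 114  72  74 129 237 241 180 187]
 [245 246 238 116  56  70  39  38  76 129 164 229 244]
 [183 183 189 127 126  27  34  35  29 102 127 137 136]
 [146 154 145 130 131  65  25  24  93 116  70  72 111]
 [143 147 136  98 130 128 113 113 131 129 124 139 238]
 [143 147 136  92 105 120 121 123 130 127 124 141 247]
 [143 146 135  87  87  71 123 102  78  87 126 247 248]]
```

```bash
python3 -m jog '[{"dx":0,"dy":0.002,"dz":0,"ax":0,"ay":0,"az":0},{"dx":0,"dy":0.004,"dz":0,"ax":0,"ay":0,"az":0},{"dx":0,"dy":0.004,"dz":0,"ax":0,"ay":0,"az":0}]'
python3 -m jog '[{"dx":0,"dy":0.002,"dz":0,"ax":0,"ay":0,"az":0},{"dx":0,"dy":0.004,"dz":0,"ax":0,"ay":0,"az":0},{"dx":0,"dy":0.004,"dz":0,"ax":0,"ay":0,"az":0}]'
python3 - <<'E'
from h import *
b,D=grab("side");g=b.max(2)
k=(g[182:202,296:314]<60).astype(np.uint8);n,l,s,c=cv2.connectedComponentsWithStats(k);print([(c[i]+[296,182],s[i]) for i in range(1,n) if s[i,4]>8])
E
```

```text
t: 52.13
tcp_pos: [0.426, -0.0157, 0.0791]
eef_rot: [-0.0, -0.009, 1.0, 0.0]
wrist_force: [0.5, 0.6, 0.0]
opening: 0.0005
gripper_force: 0.2
t: 52.38
tcp_pos: [0.426, -0.0148, 0.0791]
eef_rot: [0.0, -0.008, 1.0, -0.003]
wrist_force: [0.8, -12.3, -0.9]
opening: 0.0002
gripper_force: 6.3
[(array([304.9167, 191.0278]), array([ 6,  6,  7,  7, 36], dtype=int32))]
```

```bash
python3 -m jog '[{"dx":0,"dy":-0.03,"dz":0,"ax":0,"ay":0,"az":0},{"dx":0,"dy":-0.06,"dz":0,"ax":0,"ay":0,"az":0},{"dx":0,"dy":-0.09,"dz":-0.02,"ax":0,"ay":0,"az":0},{"dx":0,"dy":-0.1,"dz":-0.06,"ax":0,"ay":0,"az":0},{"dx":0,"dy":-0.1,"dz":-0.1,"ax":0,"ay":0,"az":0},{"dx":0,"dy":-0.1,"dz":-0.14,"ax":0,"ay":0,"az":0},{"dx":0,"dy":-0.1,"dz":-0.14,"ax":0,"ay":0,"az":0},{"dx":0,"dy":-0.1,"dz":-0.14,"ax":0,"ay":0,"az":0}]'
python3 - <<'E'
from h import *
b,D=grab("side");g=b.max(2)
k=(g[182:202,296:314]<60).astype(np.uint8);n,l,s,c=cv2.connectedComponentsWithStats(k);print([(c[i]+[296,182],s[i]) for i in range(1,n) if s[i,4]>8])
for d in models.masks_of("top_plate_grip","side")[:2]: print(d["confidence"],d["bbox"])
from rig import sign_off
print(sign_off())
E
```

```text
t: 53.1
tcp_pos: [0.4289, -0.1122, 0.2222]
eef_rot: [0.003, -0.009, 1.0, -0.001]
wrist_force: [-0.2, -0.7, 0.2]
opening: 0.0006
gripper_force: 0.0
[(array([304.7941, 191.0588]), array([ 6,  6,  7,  7, 34], dtype=int32))]
0.93 [230.5, 168.5, 299.6, 192.2]
0.2 [285.4, 301.7, 311.1, 331.1]
the job is handed in; nothing more can be done
None
```

All three modules were tipped terminals-up and seated in the pockets, the top plate is level and down on both posts, the start lever is thrown to its stop, and the job is handed in at about 53 s. One module fell back on its first tip and went over on the second try.

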